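Strip the spinning rack for washing

TASK

The upper tier of the spinning rack has to come off for washing. Stand every slim travel case that is on it in the caddy, one to a bay, squeezed down between the bay's two lens cases until it rests on the caddy's floor; undo the nut on top of the spindle, which has a left-hand thread, so it comes off clockwise, put it in the soap dish, and lay the tier right way up and flat on the middle of the wooden drip board. Leave the perfume flask, nail brush, hair clip and jar where they are.

Things in the scene. Friction and masses are not known exactly. Their poses are not given: they have to be found in the camera images.
- case0: slim white plastic travel case, a slab 84 long (own x), 24 thick (own y), 85 tall, its foot tapering over the lowest 16 mm to 12 thick, 90 g; stands on its long edge on the upper tier's floor, about 70 mm from the spindle, flat side towards it; origin centre of underside. Two or three of the three are present; an absent one reads None
- case1: slim white plastic travel case, a slab 84 long (own x), 24 thick (own y), 85 tall, its foot tapering over the lowest 16 mm to 12 thick, 90 g; stands on its long edge on the upper tier's floor, about 70 mm from the spindle, flat side towards it; origin centre of underside. Two or three of the three are present; an absent one reads None
- case2: slim white plastic travel case, a slab 84 long (own x), 24 thick (own y), 85 tall, its foot tapering over the lowest 16 mm to 12 thick, 90 g; stands on its long edge on the upper tier's floor, about 70 mm from the spindle, flat side towards it; origin centre of underside. Two or three of the three are present; an absent one reads None
- lens0a: loose white contact lens case standing on edge in bay 0, on its caddy -y side: 84 long (own x), 20 thick (own y), axes as the caddy's, 42 tall with a half-round top of 10 mm radius, 60 g; origin centre of underside. The bay's two lens cases stand 13 to 17 mm apart with 9 mm spare outside each: a travel case pressed down between them spreads them
- lens0b: loose white contact lens case standing on edge in bay 0, on its caddy +y side: 84 long (own x), 20 thick (own y), axes as the caddy's, 42 tall with a half-round top of 10 mm radius, 60 g; origin centre of underside. The bay's two lens cases stand 13 to 17 mm apart with 9 mm spare outside each: a travel case pressed down between them spreads them
- bay0 (a point): centre of the floor of one of the caddy's three bays (each 90 by 74 mm inside); axes as the caddy's
- lens1a: loose white contact lens case standing on edge in bay 1, on its caddy -y side: 84 long (own x), 20 thick (own y), axes as the caddy's, 42 tall with a half-round top of 10 mm radius, 60 g; origin centre of underside. The bay's two lens cases stand 13 to 17 mm apart with 9 mm spare outside each: a travel case pressed down between them spreads them
- lens1b: loose white contact lens case standing on edge in bay 1, on its caddy +y side: 84 long (own x), 20 thick (own y), axes as the caddy's, 42 tall with a half-round top of 10 mm radius, 60 g; origin centre of underside. The bay's two lens cases stand 13 to 17 mm apart with 9 mm spare outside each: a travel case pressed down between them spreads them
- bay1 (a point): centre of the floor of one of the caddy's three bays (each 90 by 74 mm inside); axes as the caddy's
- lens2a: loose white contact lens case standing on edge in bay 2, on its caddy -y side: 84 long (own x), 20 thick (own y), axes as the caddy's, 42 tall with a half-round top of 10 mm radius, 60 g; origin centre of underside. The bay's two lens cases stand 13 to 17 mm apart with 9 mm spare outside each: a travel case pressed down between them spreads them
- lens2b: loose white contact lens case standing on edge in bay 2, on its caddy +y side: 84 long (own x), 20 thick (own y), axes as the caddy's, 42 tall with a half-round top of 10 mm radius, 60 g; origin centre of underside. The bay's two lens cases stand 13 to 17 mm apart with 9 mm spare outside each: a travel case pressed down between them spreads them
- bay2 (a point): centre of the floor of one of the caddy's three bays (each 90 by 74 mm inside); axes as the caddy's
- caddy: fixed low wooden caddy, outside 98 (own x) by 238 (own y) by 39 mm tall, walls and dividers 4 mm thick and 35 mm above the 4 mm floor, divided along y into three bays at own y = -78, 0, +78 mm; origin at the centre of its underside
- rack: fixed steel spinning rack: base, upright spindle, round lower tier (250 mm across, rim 34 mm above the shelf); origin on the spindle's axis at the level of the marble shelf. A collar carries the upper tier's underside 126 mm up; the spindle's threaded end, 26 mm across, rises 30 mm above the tier's hub and ends 200 mm up
- tier: the rack's loose upper tier, a round steel tray 216 mm across, floor 4 mm, rim 16 high, 350 g; its central tube (hub), 39 mm outside, 32 inside, rises 44 above the underside and slips over the 28 mm spindle: once the nut is off, pinch the hub from above either side of the spindle and lift straight up 74 mm to clear. Origin centre of underside, z up
- tier_hub (a point): centre of the upper end of the upper tier's hub, 44 mm above the tier's underside
- nut: dark steel 8-sided cap nut on the spindle top, 46 mm across flats, flats 37 tall, 80 g, sits on the tier's hub; origin centre of underside, flats face own x and every 45 deg. Left-hand thread: clockwise seen from above (negative about z) undoes it and raises it 24 mm a turn (1 mm play); free after 0.7 turn (4.4 rad), 17 mm up, then lifts off straight up. Stays where left; jams the other way
- dish: loose white rectangular soap dish, 130 (own x) by 110 (own y) by 24 mm tall, walls and floor 6 mm; origin at the centre of its underside
- board: loose square slatted wooden drip board, 220 by 220 mm, top 14 mm above its origin, which is the centre of its underside
- flask: amber glass perfume flask, 46 mm across, 82 tall, standing on the rack's lower tier under the upper one; a bystander; origin at the centre of its underside
- brush: nail brush with wooden back and handle, 95 by 42 by 34 mm plus a 55 mm handle towards own -x, on the shelf; a bystander; origin at the centre of its underside
- clip: steel hair clip on a spring hinge, 90 by 22 by 22 mm, on the shelf; a bystander; origin at the centre of its underside
- jar: glass jar with wooden lid, 88 mm across, 82 tall, on the shelf; a bystander; origin at the centre of its underside
Not all that is in view belongs to the job. What is shaped like the lens2a but red is not meant.

How it is judged:
By the outcome, as a careful person would: the job done as asked, in the order asked, and still so for the second after the job is handed in, with the robot touching nothing.
Of case0, case1, case2 only 2 to 3 are there at a start; the rules pass over those that are not, and their reading is None.
At some moment in a run one of dish, board may be knocked a few centimetres aside while the robot is not near it.
It also fails if it takes over 200 s, if anything falls off the work surface, if the arm or the gripper's body presses on something with over 40 N, if the wrist force passes 120 N, or if a joint passes its speed limit or range.

ROBOT

A 6-joint arm with a two-finger parallel gripper is mounted at the origin on the work surface. World frame = base frame: x ahead of the robot, y to its left, z up, the work surface at z = 0. Lengths are in m, angles in rad, forces in N, time in s.
With the tool pointing down it reaches from about 0.35 to 0.875 m from the base axis. Payload 15.5 kg.
Tool frame: the origin (TCP) lies at the very end of the fingers, on their centre line; the grasp point (between the pads) lies 19 mm behind it (r.grip_point_offset is the z of the grasp point in the tool frame, in m); z points along the fingers, y is the line along which they close (so a half turn about z gives the same grasp; the last joint's range is limited). The gripper opens to 85 mm and grips with 20 to 120 N. Pads are 22 mm wide; open, the fingers measure 114 mm over their backs; the gripper's body (76 mm by 85 mm) begins 54 mm behind the grasp point. The pads swing forward as they close: fully open they stand 13 mm farther back than shut.
Start: joints at [-1.22, 0.494, 1.345, -0, 1.302, -0.096], TCP at [0.269, -0.564, 0.211] pointing down, gripper open.
Joint ranges: [-2.91, 2.91], [-0.82, 2.16], [0.22, 2.67], [-1.22, 4.37], [0.12, 2.79], [-3.08, 3.08]. Speed limits (rad/s): [1.89, 1.89, 2.57, 3.01, 3.01, 3.01].

INTERFACE

Orientations are given as a rotation vector (axis times angle).
In Python, from station import r gives the robot as it stands. The module is installed in compiled form; this text tells all that it offers.
- The arm moves only by the tool play_rows, never from a script. Its arguments are lists of equal length, an entry for each row: "turn": the turn, a rotation vector about the tool's x, y, z in rad, a list of three; "offset": the shift along the tool's x, y, z in cm, a list of three; "fingers": the closure, from -1 (fully open) to 1 (shut). A call has 1 to 8 rows; each row shifts and turns the commanded pose from where the row before left it, along the tool's axes as they then stand; what a row does not reach is not made up. A row lasts 1/12 s, in which the tool goes at most 41.7 mm and 7.16 degrees, less where a joint would pass 70% of its speed; a pose out of reach is approached as far as the arm can. A call with a gripper value outside its range is refused whole. The fingers move at their own pace and stop on an object; "squeeze" is the grip in N (left out, the last holds). Time passes only in rows, so rows that do not move let the fingers close. It gives the time, the measured TCP pose, the force, the opening and the grip force at its end, in the units of the state.
- r.observe(): the state, without advancing time (a new reading comes with each control period).
- r.camera(name): name is "scene" or "top"; returns the picture (420x560x3 uint8, blue, green, red); there is no depth.
- r.get_calibration(name): a dict with "K" (3x3 intrinsics, pixels), "world_from_camera" (4x4, takes a point from camera to world coordinates). Camera axes: x right, y down, z forward; pixel columns grow to the right and rows downward; lengths in m; the calibration is good to about 2 mm. A picture is of the moment at which its call begins. get_calibration takes no time and is no camera call.
- r.job_done(): hands the job in; it is judged then, once.
Trained networks look in the newest picture that a camera, given by its name, has taken for a name from the list of things; names that differ only in an ending like _2 or _b are one class to them, and where a whole thing is asked for, a point or a joint stands for the part that bears it (a point fixed in the world has none). Each returns a list of dicts, best first, with "score" (0 to 1); they miss things now and then, are a little off and sometimes report something else, mostly with a low value. They report only what shows in the picture. A call takes as long as a camera call. They do not tell look-alikes from the thing itself.
- r.find_in(camera, name): "bbox" ([left, top, right, bottom] in pixels, round what is visible of it).
- r.masks_of(camera, name): "mask" (420x560 bool, what is visible of it) and "bbox" ([left, top, right, bottom] in pixels, round what is visible of it).
The state is a dict: "t": time; "joint_pos": joint angles; "qvel": joint speeds; "tau": joint torques, N m; "eef_pos": TCP position; "tcp_rot": TCP orientation; "force": force on the tool from outside, world axes, zero at the start; "ft_torque": the same for the moment, N m; "opening": finger opening in m; "grip_force": force on a finger pad.
Only numpy, scipy, OpenCV 4.12 (cv2) and the standard library are available. Lean on these libraries where they do the work, as an engineer would, in place of code of your own. Each camera call takes 0.05 s, during which the arm holds its last target. There are 200 camera calls.

## Working session

There is one attempt and no reset: what is moved stays moved. The work goes in short steps, Python scripts to look and compute and a tool call to move; the robot and the scene stay as the last step left them, time stands still between calls to the robot, and variables do not carry over. Pictures are saved under pics/ and viewed, at most 14 in all, crops included, and the job is handed in when it is done.

Besides the shell and the picture viewer there is one more tool, called after ">>>" by a JSON object that holds its "method" and its "body", one argument or row to a line. play_rows: Moves the arm, as the interface text tells. Its arguments: {"type":"object","properties":{"turn":{"type":"array","items":{"type":"array","items":{"type":"number"}}},"offset":{"type":"array","items":{"type":"array","items":{"type":"number"}}},"fingers":{"type":"array","items":{"type":"number"}},"squeeze":{"type":"number"}},"required":["turn","offset","fingers"]}

```bash
mkdir -p pics; ls
python3 - <<'E'
from station import r
import cv2,numpy as np
np.set_printoptions(precision=4,suppress=True)
for c in ("scene","top"):
    im=r.camera(c); cv2.imwrite(f"pics/{c}0.png",im)
    k=r.get_calibration(c); print(c,k["K"],k["world_from_camera"])
    for n in ["case0","lens0a","caddy","rack","tier","nut","dish","board","flask","brush","clip","jar"]:
        print(n,[(round(d["score"],2),[int(v) for v in d["bbox"]]) for d in r.find_in(c,n)][:9])
print(r.observe())
E
```

```text
pics
scene [[526.1204   0.     274.3928]
 [  0.     526.1204 209.1246]
 [  0.       0.       1.    ]] [[ 0.7935  0.4862 -0.3661  0.9915]
 [ 0.6085 -0.6209  0.4943 -0.705 ]
 [ 0.013  -0.6149 -0.7885  1.2667]
 [ 0.      0.      0.      1.    ]]
case0 [(0.67, [296, 183, 330, 214]), (0.58, [285, 215, 318, 253]), (0.46, [310, 204, 334, 227])]
lens0a [(0.72, [362, 266, 390, 295]), (0.56, [276, 196, 362, 267]), (0.5, [328, 174, 349, 192])]
caddy [(0.31, [281, 141, 352, 197])]
rack [(0.6, [276, 232, 363, 293])]
tier [(0.82, [279, 198, 359, 266]), (0.39, [316, 172, 340, 183])]
nut [(0.62, [314, 206, 334, 227])]
dish [(0.83, [238, 310, 303, 378]), (0.31, [278, 139, 349, 197])]
board [(0.87, [131, 259, 248, 362])]
flask [(0.75, [323, 265, 339, 283])]
brush [(0.6, [238, 204, 274, 237])]
clip [(0.49, [364, 266, 388, 293])]
jar [(0.89, [365, 187, 399, 225]), (0.41, [277, 140, 353, 201])]
top [[474.8542   0.     268.0393]
 [  0.     474.8542 213.6232]
 [  0.       0.       1.    ]] [[-0.0176 -0.9919  0.1259  0.3363]
 [-0.9998  0.0175 -0.0019 -0.0002]
 [-0.0003 -0.1259 -0.992   1.2155]
 [ 0.      0.
[... 351 characters left out ...]
])]
nut [(0.39, [221, 103, 262, 114])]
dish [(0.84, [342, 119, 394, 178])]
board [(0.64, [342, 185, 440, 281])]
flask []
brush []
clip [(0.66, [221, 100, 264, 115]), (0.26, [129, 242, 167, 260])]
jar [(0.57, [141, 122, 178, 168])]
{'t': 1.3, 'joint_pos': array([-1.2205,  0.4936,  1.3455,  0.    ,  1.3025, -0.0955]), 'qvel': array([-0.    ,  0.0005,  0.0013, -0.0002, -0.0004, -0.0003]), 'tau': array([  0.0032, -88.2026, -38.4264,   0.0001,   0.0009,  -0.    ]), 'eef_pos': array([ 0.2695, -0.5639,  0.2111]), 'tcp_rot': array([3.0638, 0.6945, 0.    ]), 'force': array([-0.0053, -0.5774,  0.0198]), 'ft_torque': array([ 0.0043, -0.0389,  0.009 ]), 'grip_force': 0.0, 'opening': 0.08504333534327327}
```

Run:
```python
import cv2
t=cv2.imread("pics/top0.png")[85:310,110:450]; cv2.imwrite("pics/topc.png",cv2.resize(t,None,fx=2.35,fy=2.35,interpolation=cv2.INTER_CUBIC))
s=cv2.imread("pics/scene0.png")[125:395,120:420]; cv2.imwrite("pics/scenec.png",cv2.resize(s,None,fx=2.2,fy=2.2,interpolation=cv2.INTER_CUBIC))
```

```text
(no output)
```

View pics/topc.png

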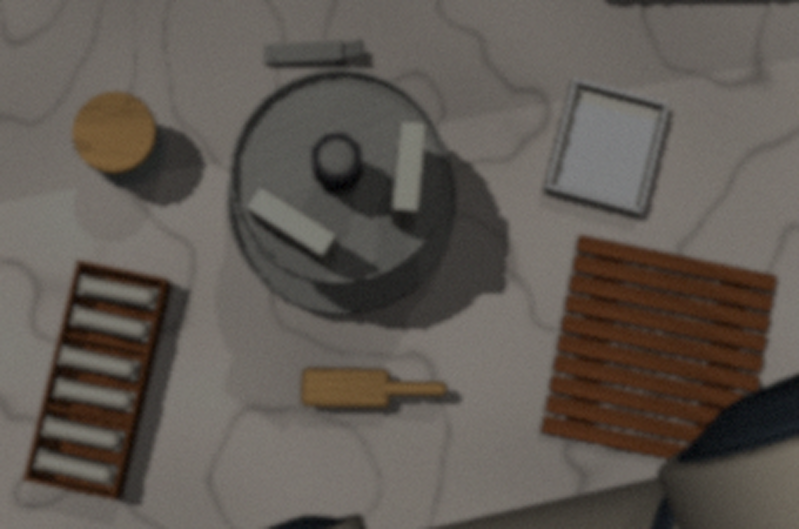

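View pics/scenec.png

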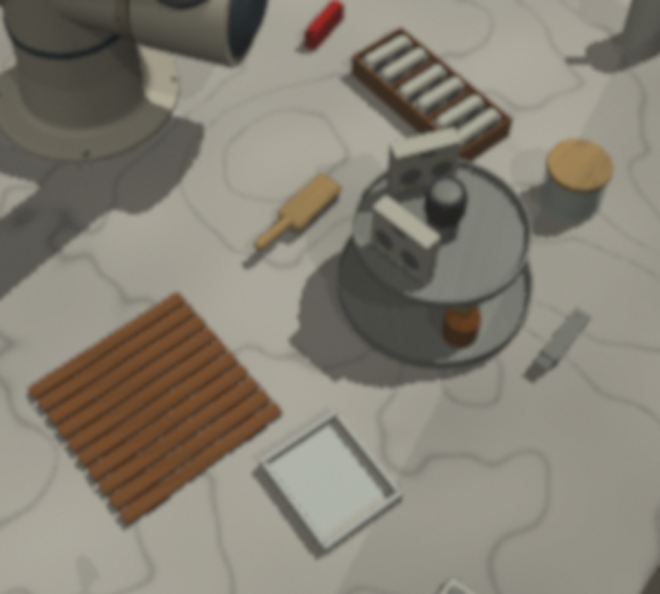

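```bash
cat > h.py <<'E'
import numpy as np, cv2
from station import r
np.set_printoptions(precision=4,suppress=True)
def w(c,p,z):
    k=r.get_calibration(c); T=k["world_from_camera"]
    p=np.atleast_2d(p).astype(float); d=np.c_[p,np.ones(len(p))]@np.linalg.inv(k["K"]).T@T[:3,:3].T
    o=T[:3,3]; return o+d*((z-o[2])/d[:,2])[:,None]
def proj(c,P):
    k=r.get_calibration(c); T=np.linalg.inv(k["world_from_camera"])
    P=np.atleast_2d(P); q=(P@T[:3,:3].T+T[:3,3])@k["K"].T; return q[:,:2]/q[:,2:]
def rect(c,mask,z,name=""):
    "min-area rect in world plane z of the largest blob"
    cs,_=cv2.findContours(mask.astype(np.uint8),cv2.RETR_EXTERNAL,cv2.CHAIN_APPROX_NONE)
    m=max(cs,key=cv2.contourArea)[:,0]
    P=w(c,m,z)[:,:2]; (x,y),(a,b),t=cv2.minAreaRect((P*1000).astype(np.float32))
    if a<b: a,b,t=b,a,t+90
    t=(t+90)%180-90
    print(name,"c %.1f %.1f  size %.0f %.0f  longaxis %.1f deg"%(x,y,a,b,t)); return x/1e3,y/1e3,np.radians(t)
E
python3 - <<'E'
from h import *
im=cv2.imread("pics/top0.png"); hsv=cv2.cvtColor(im,cv2.COLOR_BGR2HSV); S,V=hsv[...,1],hsv[...,2]
f=lambda p:(np.array(p)/2.35+[110,85])
print("V at case",V[172:195:6,225:245:5].tolist()[0], "floor", V[150,228],V[150,250])
def box(m,b):
    o=np.zeros_like(m); o[b[1]:b[3],b[0]:b[2]]=m[b[1]:b[3],b[0]:b[2]]; return o
for th in (115,125,135):
    rect("top",box(V>th,[210,160,256,196]),.215,"caseA%d"%th)
    rect("top",box(V>th,[270,130,294,178]),.215,"caseB%d"%th)
brown=(S>90)
rect("top",box(brown,[118,190,190,300]),.039,"caddy")
rect("top",box(brown,[335,180,445,285]),.014,"board")
for n,z in (("caddy",.039),("dish",.024),("board",.014),("tier",.142),("jar",.082)):
    r.camera("top") if n=="caddy" else 0
    d=r.masks_of("top",n)
    if d: rect("top",d[0]["mask"],z,"mask "+n)
for i in range(1):
  # individual hand-read corners
  print("A",w("top",f([(258,188),(336,240),(326,257),(248,208)]),.215)[:,:2])
  print("B",w("top",f([(401,121),(426,123),(416,213),(392,210)]),.215)[:,:2])
  print("caddy",w("top",f([(78,263),(170,282),(120,497),(25,480)]),.039)[:,:2])
  print("dish",w("top",f([(574,82),(670,105),(645,216),(545,190)]),.024)[:,:2])
  print("nut top",w("top",f([(337,152)]),.21))
  print("jar",w("top",f([(115,132)]),.082), "brush",w("top",f([(345,388)]),.034),"clip",w("top",f([(315,53)]),.022))
E
```

```text
V at case [122, 121, 88, 82] floor 89 82
caseA115 c 540.6 71.1  size 78 18  longaxis 55.0 deg
caseB115 c 590.6 -37.4  size 77 19  longaxis -7.5 deg
caseA125 c 554.1 95.2  size 7 4  longaxis -0.3 deg
caseB125 c 604.6 -41.3  size 5 2  longaxis -45.4 degTraceback (most recent call last):
  File "<stdin>", line 8, in <module>
  File "h.py", line 14, in rect
    m=max(cs,key=cv2.contourArea)[:,0]
      ~~~^^^^^^^^^^^^^^^^^^^^^^^^
ValueError: max() iterable argument is empty
```

Run:
```python
from h import *
im=cv2.imread("pics/top0.png"); hsv=cv2.cvtColor(im,cv2.COLOR_BGR2HSV); S,V=hsv[...,1],hsv[...,2]
f=lambda p:(np.array(p)/2.35+[110,85])
def box(m,b):
    o=np.zeros_like(m); o[b[1]:b[3],b[0]:b[2]]=m[b[1]:b[3],b[0]:b[2]]; return o
for th in (100,108):
    rect("top",box(V>th,[210,160,256,196]),.215,"caseA%d"%th)
    rect("top",box(V>th,[270,130,294,178]),.215,"caseB%d"%th)
brown=(S>90)
rect("top",box(brown,[118,190,190,300]),.039,"caddy")
rect("top",box(brown,[335,180,445,285]),.014,"board")
r.camera("top")
for n,z in (("caddy",.039),("dish",.024),("board",.014),("tier",.142),("jar",.082)):
    d=r.masks_of("top",n)
    if d: rect("top",d[0]["mask"],z,"mask "+n)
print("A",w("top",f([(258,188),(336,240),(326,257),(248,208)]),.215)[:,:2].mean(0))
print("B",w("top",f([(401,121),(426,123),(416,213),(392,210)]),.215)[:,:2].mean(0))
print("caddy",w("top",f([(78,263),(170,282),(120,497),(25,480)]),.039)[:,:2])
print("dish",w("top",f([(574,82),(670,105),(645,216),(545,190)]),.024)[:,:2])
for z in(.20,.21,.22): print("nut top",w("top",f([(337,152)]),z),w("scene",np.array([(446,192)])/2.2+[120,125],z))
print("jar",w("top",f([(115,132)]),.082), "brush",w("top",f([(345,388)]),.034),"clip",w("top",f([(315,53)]),.022))
# lens case tops: bright ridge blobs inside caddy
g=cv2.cvtColor(im,cv2.COLOR_BGR2GRAY)
m=box((S<60)&(V>95),[124,196,184,297]).astype(np.uint8)
n,l,st,ce=cv2.connectedComponentsWithStats(m)
for i in range(1,n):
    if st[i,4]>80: rect("top",l==i,.046,"lens")
# tier/lower rim ellipse pictures: triangulate rim by horizontal extents
```

```text
caseA100 c 541.3 71.6  size 82 22  longaxis 55.7 deg
caseB100 c 590.4 -38.3  size 81 24  longaxis -5.8 deg
caseA108 c 540.9 71.5  size 79 20  longaxis 55.0 deg
caseB108 c 590.5 -38.0  size 80 20  longaxis -6.8 deg
caddy c 409.9 287.1  size 235 102  longaxis -13.0 deg
board c 428.8 -312.0  size 219 218  longaxis 77.2 deg
mask caddy c 410.7 286.1  size 238 107  longaxis -12.8 deg
mask dish c 655.6 -263.0  size 136 112  longaxis -16.8 deg
mask board c 430.2 -312.7  size 222 221  longaxis -12.2 deg
mask tier c 600.6 26.9  size 215 211  longaxis -1.0 deg
mask jar c 658.0 255.0  size 105 87  longaxis 45.8 deg
A [0.5373 0.0691]
B [ 0.5883 -0.0387]
caddy [[0.5334 0.31  ]
 [0.5112 0.2117]
 [0.2862 0.2625]
 [0.3054 0.3616]]
dish [[ 0.7287 -0.2305]
 [ 0.7007 -0.3351]
 [ 0.5768 -0.3015]
 [ 0.6076 -0.1939]]
nut top [[0.6071 0.0274 0.2   ]] [[0.6    0.0319 0.2   ]]
nut top [[0.6045 0.0272 0.21  ]] [[0.6037 0.025  0.21  ]]
nut top [[0.6018 0.0269 0.22  ]] [[0.6074 0.0181 0.22  ]]
jar [[0.6641 0.2621 0.082 ]] brush [[0.3955 0.027  0.034 ]] clip [[0.7677 0.0551 0.022 ]]
lens c 444.6 335.2  size 181 45  longaxis -1.0 deg
lens c 533.1 251.4  size 92 20  longaxis 76.4 deg
lens c 503.7 269.4  size 74 13  longaxis 78.2 deg
lens c 470.0 276.4  size 74 13  longaxis 76.5 deg
lens c 428.4 289.4  size 72 13  longaxis 76.5 deg
lens c 354.8 222.6  size 136 29  longaxis 0.3 deg
lens c 394.6 292.8  size 74 12  longaxis 77.8 deg
lens c 353.8 304.6  size 74 12  longaxis 77.8 deg
lens c 319.0 311.3  size 73 13  longaxis 76.4 deg
```

```bash
cat > fit.py <<'E'
from h import *
from scipy.optimize import minimize
def boxpts(x,y,t,lx,ly,z0,z1):
    c,s=np.cos(t),np.sin(t)
    return np.array([[x+c*a*lx/2-s*b*ly/2,y+s*a*lx/2+c*b*ly/2,z] for a in(-1,1) for b in(-1,1) for z in(z0,z1)])
def fit(masks,x0,dims,cams=("top","scene"),S=6):
    B={c:cv2.GaussianBlur(cv2.resize(masks[c].astype(np.float32),None,fx=S,fy=S,interpolation=cv2.INTER_LINEAR),(0,0),4) for c in cams}
    def cost(p,det=False):
        e=[]
        for c in cams:
            h=cv2.convexHull(((proj(c,boxpts(p[0]/1e3,p[1]/1e3,p[2]/50,*dims))+.5)*S*16).astype(np.int32).astype(np.int32))
            m=np.zeros(B[c].shape,np.float32); cv2.fillPoly(m,[h],1.,lineType=8,shift=4)
            m=cv2.GaussianBlur(m,(0,0),4)
            e.append(np.abs(m-B[c]).sum()/B[c].sum())
        return e if det else sum(e)
    p0=np.array([x0[0],x0[1],np.radians(x0[2])*50])
    s=minimize(cost,p0,method="Nelder-Mead",options=dict(initial_simplex=p0+np.array([[0,0,0],[8,0,0],[0,8,0],[0,0,5]]),xatol=.1,fatol=1e-4,maxiter=150))
    p=s.x; print("fit x %.1f y %.1f yaw %.1f"%(p[0],p[1],np.degrees(p[2]/50)),"err",np.round(cost(p,True),3)); return p
def clean(m,b,k=7):
    o=np.zeros(m.shape,np.uint8); o[b[1]:b[3],b[0]:b[2]]=m[b[1]:b[3],b[0]:b[2]]
    if k: o=cv2.morphologyEx(o,cv2.MORPH_CLOSE,np.ones((k,k)))
    cs,_=cv2.findContours(o,cv2.RETR_EXTERNAL,cv2.CHAIN_APPROX_NONE); o[:]=0
    if cs: cv2.drawContours(o,[max(cs,key=cv2.contourArea)],-1,1,-1)
    return o
E
python3 - <<'E'
from fit import *
I={c:cv2.imread(f"pics/{c}0.png") for c in("top","scene")}
H={c:cv2.cvtColor(I[c],cv2.COLOR_BGR2HSV) for c in I}
print("scene S stats caddy/bg", np.percentile(H["scene"][141:197,281:352,1],[10,50,90]))
br={c:(H[c][...,1]>90) for c in I}
m={"top":clean(br["top"],[118,190,190,300],9),"scene":clean(br["scene"],[275,136,356,200],9)}
for cams in (("top",),("scene",),("top","scene")): fit(m,(410,289,-13),(.238,.098,0,.039),cams)
mb={"top":clean(br["top"],[335,180,445,285],9),"scene":clean(br["scene"],[126,254,252,366],9)}
fit(mb,(429,-312,-12.5),(.22,.22,0,.014),("scene",))
V={c:H[c][...,2] for c in I}
print(V["scene"][180:200:3,298:330:4])
print(V["scene"][212:236:3,288:322:4])
for n,b,x0 in (("A",[210,160,256,196],(541,71.5,55.3)),("B",[270,130,294,178],(590.5,-38,-6.5))):
    fit({"top":clean(V["top"]>100,b,0)},x0,(.084,.024,.215,.215),("top",))
E
```

```text
scene S stats caddy/bg [ 23.  27. 103.]
fit x 411.1 y 290.3 yaw -13.1 err [0.058]
fit x 335.9 y 309.4 yaw -17.8 err [4.036]
fit x 409.9 y 291.8 yaw -14.0 err [0.062 4.352]
fit x 428.8 y -312.1 yaw -12.7 err [0.059]
[[105  95  63  59  79 111 149  90]
 [155 103  92  61  62 108 129 124]
 [171 144 111 126 154 168 172 170]
 [170 171 169 171 172 171 166 145]
 [145 172 172 166 146 113  86  76]
 [ 97 149 117  84  61  68  74  73]
 [ 76  76  73  74  73  71  60  72]]
[[ 84  81  73  70  62  63  61  80 120]
 [ 75 111 152  77  73  92  90  57 107]
 [ 82 166 171 157 119 117  90  38  52]
 [ 98 126 170 171 160 120  99  37  36]
 [111  82 129 170 171 160 112  38  36]
 [109  80  81 128 171 171 155  63  39]
 [102  60  77  64 130 171 172 151  67]
 [ 98  57  59  78  77 134 171 168  85]]
fit x 541.0 y 70.6 yaw 55.3 err [0.151]
fit x 590.5 y -38.0 yaw -6.5 err [0.167]
```

Run:
```python
from fit import *
I={c:cv2.imread(f"pics/{c}0.png") for c in("top","scene")}
H={c:cv2.cvtColor(I[c],cv2.COLOR_BGR2HSV) for c in I}
V=H["scene"][...,2]
for n,b,x0 in (("A",[294,180,332,204],(541,71.5,55.3)),("B",[286,212,322,240],(590.5,-38,-6.5))):
  for th in (135,145): fit({"scene":clean(V>th,b,0)},x0,(.084,.024,.215,.215),("scene",))
# scene overlay of caddy & nut models
im=cv2.resize(I["scene"][130:300,260:400],None,fx=4,fy=4,interpolation=cv2.INTER_CUBIC); 
def draw(im,P,off,s,col,c):
    q=((proj(c,P)+.5-off)*s).astype(np.int32); cv2.polylines(im,[q],True,col,1)
def dr(im,c,off,s):
    z=.039; p=boxpts(.4111,.2903,np.radians(-13.1),.238,.098,.039,.039)[::2][[0,1,3,2]]
    draw(im,p,off,s,(0,255,0),c)
    for b in(-.078,0,.078):
        x,y=.4111+b*np.cos(np.radians(-13.1)),.2903+b*np.sin(np.radians(-13.1))
        draw(im,boxpts(x,y,np.radians(-13.1),.074,.09,.039,.039)[::2][[0,1,3,2]],off,s,(255,0,0),c)
    a=np.linspace(0,6.283,60)
    for z,R,col in((.142,.108,(0,0,255)),(.034,.125,(0,0,255)),(.207,.023,(0,255,255)),(.170,.0245,(0,255,255))):
        draw(im,np.c_[.602+R*np.cos(a),.027+R*np.sin(a),0*a+z],off,s,col,c)
dr(im,"scene",[260,130],4); cv2.imwrite("pics/ov_s.png",im[:600])
im=cv2.resize(I["top"][95:305,115:310],None,fx=2.85,fy=2.85,interpolation=cv2.INTER_CUBIC); dr(im,"top",[115,95],2.85); cv2.imwrite("pics/ov_t.png",im)
```

```text
fit x 542.0 y 70.0 yaw 53.9 err [0.401]
fit x 542.2 y 70.6 yaw 52.0 err [0.441]
fit x 591.9 y -39.7 yaw -6.6 err [0.113]
fit x 591.5 y -39.9 yaw -6.4 err [0.243]
```

View pics/ov_s.png

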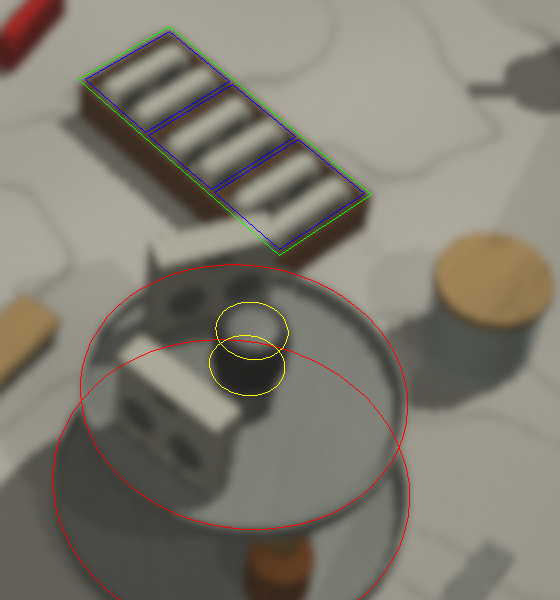

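View pics/ov_t.png

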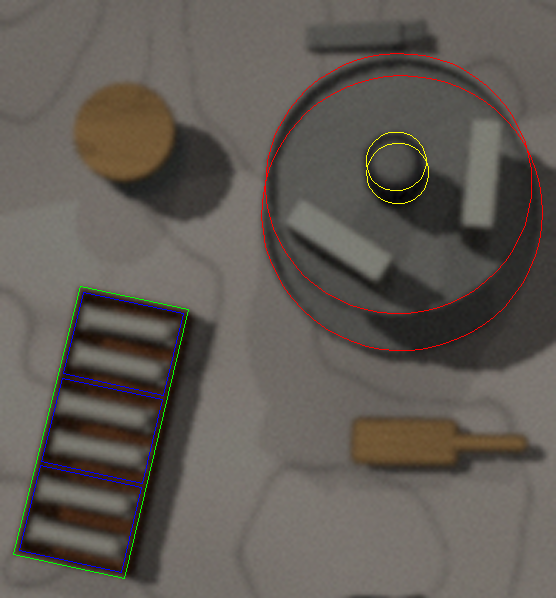

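The rings and caddy outlines match in both views: spindle near (0.602, 0.028), caddy at (0.411, 0.290) with yaw -13°, and two cases standing on the tier. Now moving.

```bash
cat > plan.py <<'E'
import sys
from h import *
from scipy.spatial.transform import Rotation as R
def st():
    o=r.observe(); M=R.from_rotvec(o["tcp_rot"]).as_matrix(); psi=np.degrees(np.arctan2(M[1,0],M[0,0]))
    print("t %.1f pos"%o["t"],o["eef_pos"]*1e3,"psi %.1f"%psi,"tilt",np.round(np.degrees(M[:2,2]),2),"F",np.round(o["force"],1),"op %.1f gf %.1f q6 %.2f"%(o["opening"]*1e3,o["grip_force"],o["joint_pos"][5])); return o,M,psi
def go(*wps):
    "each waypoint x y z (mm) psi(deg): turn first (total rad about tool z), then offset cm"
    o,M,psi=st(); p=o["eef_pos"]*1e3
    for W in wps:
        t=np.radians((psi-W[3]+180)%360-180); psi=W[3]; a=np.radians(psi)
        X=np.array([[np.cos(a),np.sin(a),0],[np.sin(a),-np.cos(a),0],[0,0,-1]])
        d=X.T@(np.array(W[:3])-p); p=np.array(W[:3])
        print(W,"turn z %.3f  offset cm"%t,np.round(d/10,2),"norm %.1f"%(np.linalg.norm(d)/10))
if __name__=="__main__":
    v=[float(a) for a in sys.argv[1:]]; go(*[v[i:i+4] for i in range(0,len(v),4)])
E
python3 plan.py 269.5 -564 300 25.5  541.5 71 300 55  541.5 71 185 55
```

```text
t 1.6 pos [ 269.4847 -563.9324  211.0887] psi 25.5 tilt [ 0. -0.] F [ 0.5 -0.6 -0.2] op 85.6 gf 0.0 q6 -0.10
[269.5, -564.0, 300.0, 25.5] turn z 0.001  offset cm [-0.    0.01 -8.89] norm 8.9
[541.5, 71.0, 300.0, 55.0] turn z -0.515  offset cm [ 67.62 -14.14   0.  ] norm 69.1
[541.5, 71.0, 185.0, 55.0] turn z 0.000  offset cm [ 0.   0.  11.5] norm 11.5
```

>>> {"method": "play_rows", "body": {
  "turn": [
    [0,0,0],
    [0,0,0],
    [0,0,0],
    [0,0,-0.103],
    [0,0,-0.103],
    [0,0,-0.103],
    [0,0,-0.103],
    [0,0,-0.103]
  ],
  "offset": [
    [0,0,-3],
    [0,0,-3],
    [0,0,-3],
    [0,0,0],
    [0,0,0],
    [0,0,0],
    [0,0,0],
    [0,0,0]
  ],
  "fingers": [0,0,0,0,0,0,0,0],
  "squeeze": 40
}}

```text
t: 2.27
eef_pos: [0.2695, -0.5639, 0.3011]
tcp_rot: [2.782, 1.459, 0.0]
force: [-0.1, -0.0, -0.2]
opening: 0.0429
grip_force: 0.0
```

>>> {"method": "play_rows", "body": {
  "turn": [
    [0,0,0],
    [0,0,0],
    [0,0,0],
    [0,0,0],
    [0,0,0],
    [0,0,0],
    [0,0,0],
    [0,0,0]
  ],
  "offset": [
    [3.38,-0.707,0],
    [3.38,-0.707,0],
    [3.38,-0.707,0],
    [3.38,-0.707,0],
    [3.38,-0.707,0],
    [3.38,-0.707,0],
    [3.38,-0.707,0],
    [3.38,-0.707,0]
  ],
  "fingers": [0,0,0,0,0,0,0,0]
}}

```text
t: 2.93
eef_pos: [0.3783, -0.3083, 0.3012]
tcp_rot: [2.786, 1.451, 0.0]
force: [1.0, -0.1, -0.5]
opening: 0.0429
grip_force: 0.0
```

>>> {"method": "play_rows", "body": {
  "turn": [
    [0,0,0],
    [0,0,0],
    [0,0,0],
    [0,0,0],
    [0,0,0],
    [0,0,0],
    [0,0,0],
    [0,0,0]
  ],
  "offset": [
    [3.38,-0.707,0],
    [3.38,-0.707,0],
    [3.38,-0.707,0],
    [3.38,-0.707,0],
    [3.38,-0.707,0],
    [3.38,-0.707,0],
    [3.38,-0.707,0],
    [3.38,-0.707,0]
  ],
  "fingers": [0,0,0,0,0,0,0,0]
}}

```text
t: 3.6
eef_pos: [0.487, -0.0541, 0.3013]
tcp_rot: [2.786, 1.452, 0.001]
force: [2.0, -0.8, 0.2]
opening: 0.0432
grip_force: 0.0
```

>>> {"method": "play_rows", "body": {
  "turn": [
    [0,0,0],
    [0,0,0],
    [0,0,0],
    [0,0,0],
    [0,0,0]
  ],
  "offset": [
    [3.38,-0.707,0],
    [3.38,-0.707,0],
    [3.38,-0.707,0],
    [3.38,-0.707,0],
    [0,0,0]
  ],
  "fingers": [0,0,0,0,0]
}}

```text
t: 4.02
eef_pos: [0.5424, 0.0759, 0.3009]
tcp_rot: [-2.783, -1.456, -0.002]
force: [-0.5, -0.6, 0.3]
opening: 0.0425
grip_force: 0.0
```

```bash
python3 plan.py 541.5 71 185 55
```

```text
t 4.0 pos [542.4311  75.931  300.9047] psi 55.2 tilt [0.05 0.09] F [-0.5 -0.6  0.3] op 42.5 gf 0.0 q6 0.64
[541.5, 71.0, 185.0, 55.0] turn z 0.004  offset cm [-0.46  0.21 11.59] norm 11.6
```

>>> {"method": "play_rows", "body": {
  "turn": [
    [0,0,0],
    [0,0,0],
    [0,0,0],
    [0,0,0]
  ],
  "offset": [
    [0,0,2],
    [0,0,2],
    [0,0,1],
    [0,0,0]
  ],
  "fingers": [0,0,0,0]
}}

```text
t: 4.35
eef_pos: [0.5396, 0.0711, 0.2491]
tcp_rot: [-2.785, -1.451, 0.005]
force: [0.0, 0.2, 0.3]
opening: 0.0427
grip_force: 0.0
```

```bash
python3 plan.py 541.5 71 185 55
```

```text
t 4.3 pos [539.631   71.0711 249.1226] psi 55.0 tilt [-0.21 -0.01] F [0.  0.2 0.3] op 42.7 gf 0.0 q6 0.63
[541.5, 71.0, 185.0, 55.0] turn z 0.001  offset cm [0.1  0.16 6.41] norm 6.4
```

>>> {"method": "play_rows", "body": {
  "turn": [
    [0,0,0],
    [0,0,0],
    [0,0,0],
    [0,0,0],
    [0,0,0],
    [0,0,0]
  ],
  "offset": [
    [0,0,1.6],
    [0,0,1.6],
    [0,0,1.6],
    [0,0,1.6],
    [0,0,0],
    [0,0,0]
  ],
  "fingers": [0,0,0,0,0,0]
}}

```text
t: 4.85
eef_pos: [0.541, 0.071, 0.1877]
tcp_rot: [-2.786, -1.451, 0.0]
force: [-0.5, -0.2, 0.8]
opening: 0.0428
grip_force: 0.0
```

```bash
python3 plan.py 541.5 71 185 55
python3 - <<'E'
from h import *
a=r.camera("scene")[150:290,260:380]; b=r.camera("top")[100:240,190:310]
cv2.imwrite("pics/g1.png",np.hstack([cv2.resize(x,(400,466),interpolation=cv2.INTER_CUBIC) for x in(a,b)]))
E
```

```text
t 4.8 pos [540.9927  70.9947 187.6752] psi 55.0 tilt [-0.02 -0.  ] F [-0.5 -0.2  0.8] op 42.8 gf 0.0 q6 0.63
[541.5, 71.0, 185.0, 55.0] turn z 0.001  offset cm [0.03 0.04 0.27] norm 0.3
```

View pics/g1.png

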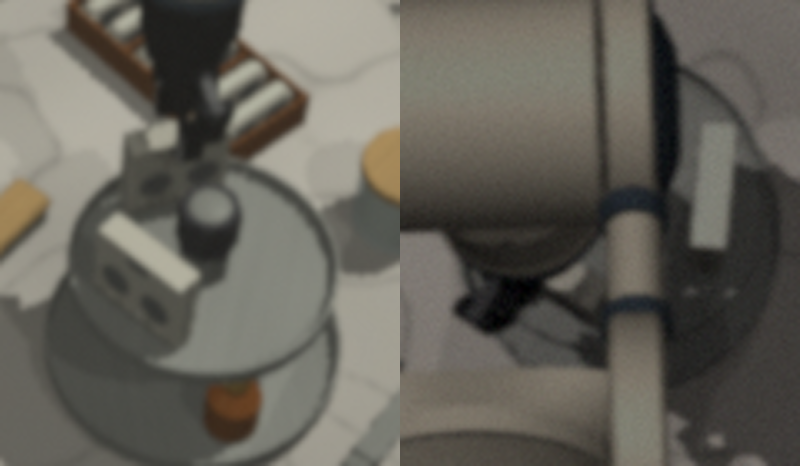

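The scene half of the picture shows the fingers astride case A, around (190,140), clear of the nut. Closing now.

>>> {"method": "play_rows", "body": {
  "turn": [
    [0,0,0],
    [0,0,0],
    [0,0,0],
    [0,0,0],
    [0,0,0],
    [0,0,0]
  ],
  "offset": [
    [0,0,0.2],
    [0,0,0],
    [0,0,0],
    [0,0,0],
    [0,0,0],
    [0,0,0]
  ],
  "fingers": [0.6,0.6,0.6,0.6,0.6,0.6],
  "squeeze": 60
}}

```text
t: 5.45
eef_pos: [0.5411, 0.0711, 0.1853]
tcp_rot: [2.786, 1.452, 0.001]
force: [1.9, -1.4, 2.6]
opening: 0.022
grip_force: 61.3
```

>>> {"method": "play_rows", "body": {
  "turn": [
    [0,0,0],
    [0,0,0],
    [0,0,0],
    [0,0,0],
    [0,0,0],
    [0,0,0]
  ],
  "offset": [
    [0,0,-0.5],
    [0,0,-1.5],
    [0,0,-3],
    [0,0,-3],
    [0,0,-2.5],
    [0,0,0]
  ],
  "fingers": [0.6,0.6,0.6,0.6,0.6,0.6]
}}

```text
t: 5.95
eef_pos: [0.5426, 0.0713, 0.2951]
tcp_rot: [2.783, 1.451, 0.01]
force: [1.2, 1.3, -1.0]
opening: 0.0221
grip_force: 61.0
```

```bash
python3 plan.py 411 290 290 76.9  411 290 111 76.9
```

```text
t 6.0 pos [542.6473  71.2954 295.1213] psi 55.1 tilt [0.39 0.01] F [ 1.2  1.3 -1. ] op 22.1 gf 61.0 q6 0.63
[411.0, 290.0, 290.0, 76.9] turn z -0.381  offset cm [ 18.32 -17.78   0.51] norm 25.5
[411.0, 290.0, 111.0, 76.9] turn z 0.000  offset cm [ 0.   0.  17.9] norm 17.9
```

```bash
python3 plan.py 487 272.5 290 76.9  487 272.5 111 76.9
```

```text
t 6.0 pos [542.6473  71.2954 295.1213] psi 55.1 tilt [0.39 0.01] F [ 1.2  1.3 -1. ] op 22.1 gf 61.0 q6 0.63
[487.0, 272.5, 290.0, 76.9] turn z -0.381  offset cm [18.34 -9.98  0.51] norm 20.9
[487.0, 272.5, 111.0, 76.9] turn z 0.000  offset cm [ 0.   0.  17.9] norm 17.9
```

>>> {"method": "play_rows", "body": {
  "turn": [
    [0,0,-0.095],
    [0,0,-0.095],
    [0,0,-0.095],
    [0,0,-0.095]
  ],
  "offset": [
    [0,0,0],
    [0,0,0],
    [0,0,0],
    [0,0,0]
  ],
  "fingers": [0.6,0.6,0.6,0.6]
}}

```text
t: 6.28
eef_pos: [0.5404, 0.0712, 0.2898]
tcp_rot: [-2.457, -1.957, 0.001]
force: [-0.1, 0.0, -0.9]
opening: 0.0222
grip_force: 60.9
```

>>> {"method": "play_rows", "body": {
  "turn": [
    [0,0,0],
    [0,0,0],
    [0,0,0],
    [0,0,0],
    [0,0,0],
    [0,0,0],
    [0,0,0],
    [0,0,0]
  ],
  "offset": [
    [1.5,-0.8,0],
    [3,-1.6,0],
    [3.5,-2,0],
    [3.5,-2,0],
    [3.5,-2,0],
    [2.3,-1.1,0],
    [1,-0.5,0],
    [0,0,0]
  ],
  "fingers": [0.6,0.6,0.6,0.6,0.6,0.6,0.6,0.6]
}}

```text
t: 6.95
eef_pos: [0.4842, 0.2741, 0.2897]
tcp_rot: [-2.458, -1.955, 0.001]
force: [0.4, -0.2, -1.9]
opening: 0.0222
grip_force: 61.0
```

>>> {"method": "play_rows", "body": {
  "turn": [
    [0,0,0],
    [0,0,0],
    [0,0,0],
    [0,0,0],
    [0,0,0],
    [0,0,0],
    [0,0,0],
    [0,0,0]
  ],
  "offset": [
    [0,0,2],
    [0,0,4],
    [0,0,4],
    [0,0,4],
    [0,0,2],
    [0,0,1],
    [0,0,0],
    [0,0,0]
  ],
  "fingers": [0.6,0.6,0.6,0.6,0.6,0.6,0.6,0.6]
}}

```text
t: 7.62
eef_pos: [0.4859, 0.2717, 0.1208]
tcp_rot: [2.462, 1.951, 0.001]
force: [-0.0, 0.6, 0.7]
opening: 0.0221
grip_force: 60.9
```

```bash
python3 plan.py 487 272.5 111 76.9 487 272.5 59.3 76.9;  python3 - <<'E'
from h import *
a=r.camera("scene")[130:220,270:370]; b=r.camera("top")[180:300,110:230]
cv2.imwrite("pics/g2.png",np.hstack([cv2.resize(x,(400,360 if i==0 else 400),interpolation=cv2.INTER_CUBIC)[:360] for i,x in enumerate((a,b))]))
E
```

```text
t 7.6 pos [485.8934 271.7091 120.8211] psi 76.8 tilt [0.02 0.01] F [-0.   0.6  0.7] op 22.1 gf 60.9 q6 0.63
[487.0, 272.5, 111.0, 76.9] turn z -0.002  offset cm [0.1  0.09 0.98] norm 1.0
[487.0, 272.5, 59.3, 76.9] turn z 0.000  offset cm [0.   0.   5.17] norm 5.2
```

View pics/g2.png

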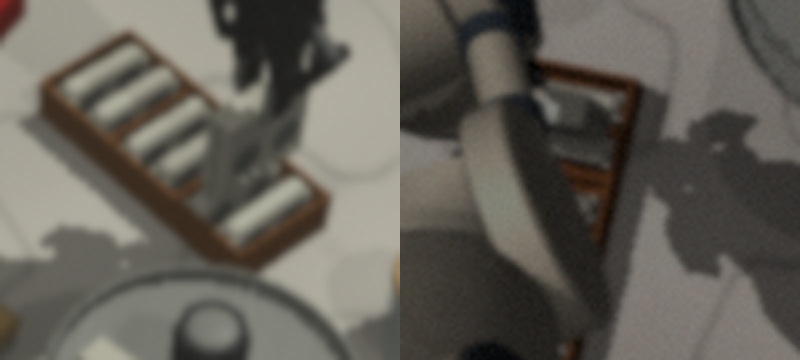

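>>> {"method": "play_rows", "body": {
  "turn": [
    [0,0,0],
    [0,0,0],
    [0,0,0],
    [0,0,0],
    [0,0,0]
  ],
  "offset": [
    [0.1,0.09,1],
    [0,0,1],
    [0,0,0.6],
    [0,0,0],
    [0,0,0]
  ],
  "fingers": [0.6,0.6,0.6,0.6,0.6],
  "squeeze": 100
}}

```text
t: 8.13
eef_pos: [0.486, 0.2728, 0.0936]
tcp_rot: [-2.461, -1.952, 0.002]
force: [1.0, -0.1, -1.1]
opening: 0.0205
grip_force: 100.5
```

>>> {"method": "play_rows", "body": {
  "turn": [
    [0,0,0],
    [0,0,0],
    [0,0,0],
    [0,0,0],
    [0,0,0]
  ],
  "offset": [
    [0,0,0.4],
    [0,0,0.4],
    [0,0,0.4],
    [0,0,0],
    [0,0,0]
  ],
  "fingers": [0.6,0.6,0.6,0.6,0.6]
}}

```text
t: 8.55
eef_pos: [0.4861, 0.2729, 0.0818]
tcp_rot: [-2.462, -1.952, 0.001]
force: [-0.3, -0.4, -1.7]
opening: 0.0204
grip_force: 100.5
```

```bash
python3 plan.py 487 272.5 59.3 76.9
```

```text
t 8.6 pos [486.1299 272.8594  81.8137] psi 76.8 tilt [-0.03 -0.01] F [-0.3 -0.4 -1.7] op 20.4 gf 100.5 q6 0.63
[487.0, 272.5, 59.3, 76.9] turn z -0.001  offset cm [-0.02  0.09  2.25] norm 2.3
```

>>> {"method": "play_rows", "body": {
  "turn": [
    [0,0,0],
    [0,0,0],
    [0,0,0],
    [0,0,0],
    [0,0,0],
    [0,0,0]
  ],
  "offset": [
    [0,0,0.4],
    [0,0,0.4],
    [0,0,0.4],
    [0,0,0.4],
    [0,0,0],
    [0,0,0]
  ],
  "fingers": [0.6,0.6,0.6,0.6,0.6,0.6]
}}

```text
t: 9.05
eef_pos: [0.4891, 0.2758, 0.0691]
tcp_rot: [-2.462, -1.951, -0.013]
force: [-5.2, 15.1, 48.7]
opening: 0.0204
grip_force: 112.3
```

>>> {"method": "play_rows", "body": {
  "turn": [
    [0,0,0],
    [0,0,0],
    [0,0,0],
    [0,0,0],
    [0,0,0]
  ],
  "offset": [
    [0,0,0.2],
    [0,0,0.2],
    [0,0,0.2],
    [0,0,0],
    [0,0,0]
  ],
  "fingers": [0.6,0.6,0.6,0.6,0.6]
}}

```text
t: 9.47
eef_pos: [0.4932, 0.277, 0.0653]
tcp_rot: [2.459, 1.95, 0.026]
force: [5.7, 15.2, 65.8]
opening: 0.0205
grip_force: 125.7
```

```bash
python3 plan.py 487 272.5 59.3 76.9
```

```text
t 9.5 pos [493.2426 276.9606  65.2853] psi 76.8 tilt [0.87 0.45] F [ 5.7 15.2 65.8] op 20.5 gf 125.7 q6 0.63
[487.0, 272.5, 59.3, 76.9] turn z -0.001  offset cm [-0.58 -0.51  0.6 ] norm 1.0
```

Run:
```python
from h import *
a=r.camera("scene")[130:210,280:370]; b=r.camera("top")[180:260,130:220]
cv2.imwrite("pics/g3.png",np.hstack([cv2.resize(x,(400,356),interpolation=cv2.INTER_CUBIC) for i,x in enumerate((a,b))]))
```

```text
(no output)
```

View pics/g3.png

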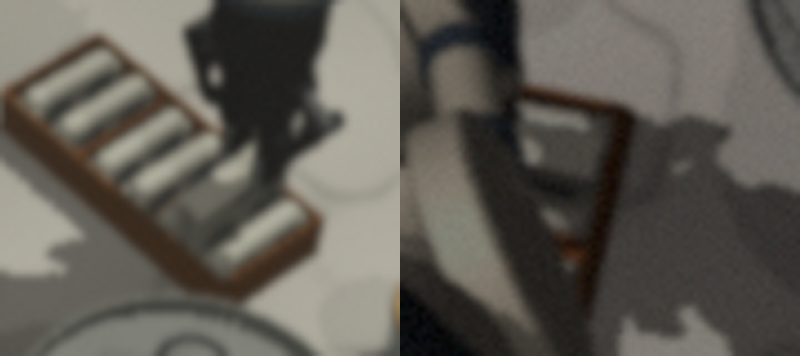

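>>> {"method": "play_rows", "body": {
  "turn": [
    [0,0,0],
    [0,0,0],
    [0,0,0],
    [0,0,0],
    [0,0,0]
  ],
  "offset": [
    [0,0,-0.5],
    [0,0,-0.5],
    [0,0,-0.2],
    [0,0,0],
    [0,0,0]
  ],
  "fingers": [0.6,0.6,0.6,0.6,0.6]
}}

```text
t: 9.98
eef_pos: [0.4875, 0.2738, 0.0725]
tcp_rot: [2.462, 1.952, 0.005]
force: [2.4, 6.3, 6.2]
opening: 0.0202
grip_force: 109.0
```

```bash
python3 plan.py 487 272.5 59.3 76.9
```

```text
t 10.0 pos [487.5106 273.8278  72.4848] psi 76.8 tilt [0.15 0.1 ] F [2.4 6.3 6.2] op 20.2 gf 109.0 q6 0.63
[487.0, 272.5, 59.3, 76.9] turn z -0.002  offset cm [-0.14 -0.02  1.32] norm 1.3
```

>>> {"method": "play_rows", "body": {
  "turn": [
    [0,0,0],
    [0,0,0],
    [0,0,0],
    [0,0,0],
    [0,0,0],
    [0,0,0],
    [0,0,0],
    [0,0,0]
  ],
  "offset": [
    [0,0,0],
    [0,0,0],
    [0,0,0],
    [0,0,0],
    [0,0,-2],
    [0,0,-3],
    [0,0,-3],
    [0,0,-3]
  ],
  "fingers": [0,0,0,0,0,0,0,0]
}}

```text
t: 10.65
eef_pos: [0.4857, 0.2726, 0.183]
tcp_rot: [-2.462, -1.952, 0.002]
force: [0.8, -0.6, 1.0]
opening: 0.0425
grip_force: 0.0
```

>>> {"method": "play_rows", "body": {
  "turn": [
    [0,0,0],
    [0,0,0],
    [0,0,0],
    [0,0,0],
    [0,0,0],
    [0,0,0]
  ],
  "offset": [
    [-3,0,-2],
    [-4,0,0],
    [-4,0,0],
    [-4,0,0],
    [-4,0,0],
    [0,0,0]
  ],
  "fingers": [0,0,0,0,0,0]
}}

```text
t: 11.15
eef_pos: [0.4408, 0.0829, 0.2019]
tcp_rot: [2.465, 1.947, -0.004]
force: [0.5, 0.8, 0.3]
opening: 0.0428
grip_force: 0.0
```

```bash
python3 plan.py
python3 - <<'E'
from h import *
a=r.camera("scene");b=r.camera("top")
cv2.imwrite("pics/s3.png",a);cv2.imwrite("pics/t3.png",b)
a=a[125:205,275:365]; b=b[185:305,115:205]
cv2.imwrite("pics/g4.png",np.hstack([cv2.resize(a,(450,400),interpolation=cv2.INTER_CUBIC),cv2.resize(b,(300,400),interpolation=cv2.INTER_CUBIC)]))
E
```

```text
t 11.2 pos [440.8264  82.8605 201.8957] psi 76.6 tilt [-0.1  -0.09] F [0.5 0.8 0.3] op 42.8 gf 0.0 q6 0.29
```

View pics/g4.png

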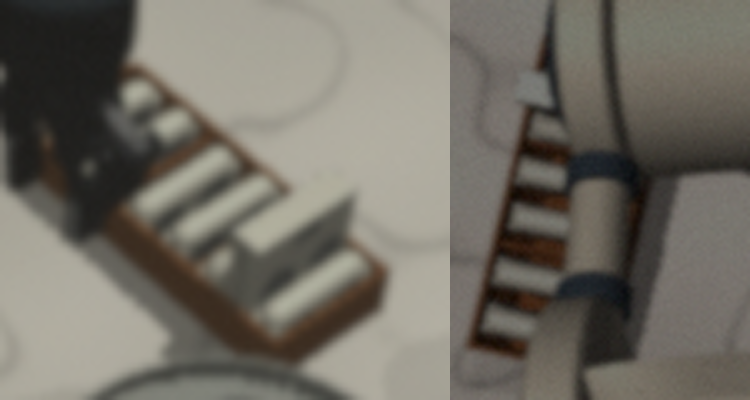

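Run:
```python
from fit import *
t=np.radians(76.9)
im=cv2.imread("pics/s3.png")[150:200,310:360]; im=cv2.resize(im,None,fx=12,fy=12,interpolation=cv2.INTER_CUBIC); 
for z,col in((.089,(0,255,0)),(.099,(0,0,255))):
    p=boxpts(.487,.2727,t,.084,.024,z,z)[::2][[0,1,3,2]]; q=proj("scene",p); print(z,np.round((q-[275,125])*5))
    cv2.polylines(im,[((q+.5-[310,150])*12).astype(np.int32)],True,col,1)
cv2.imwrite("pics/g5.png",im)
```

```text
0.089 [[255. 253.]
 [228. 230.]
 [329. 167.]
 [356. 189.]]
0.099 [[257. 242.]
 [229. 219.]
 [330. 155.]
 [358. 178.]]
```

View pics/g5.png

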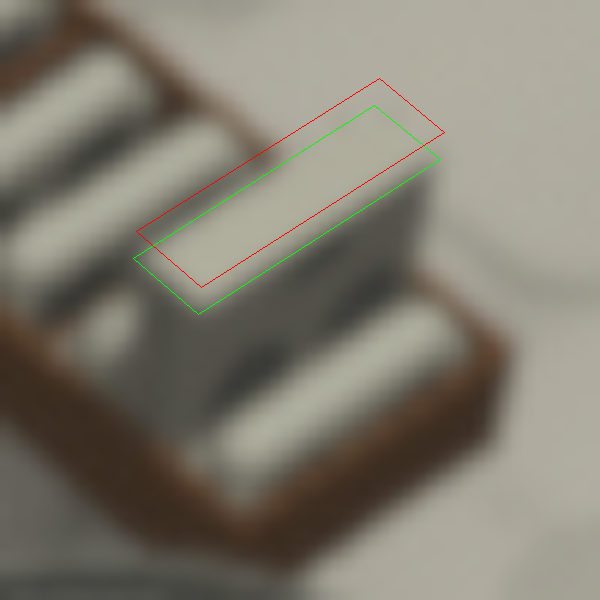

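```bash
python3 plan.py 486.5 273 200 76.9 486.5 273 93 76.9
```

```text
t 11.2 pos [442.6517  86.6786 202.1129] psi 76.6 tilt [-0.02  0.  ] F [ 0.4 -0.2  0.4] op 42.7 gf 0.0 q6 0.29
[486.5, 273.0, 200.0, 76.9] turn z -0.004  offset cm [19.14  0.05  0.21] norm 19.1
[486.5, 273.0, 93.0, 76.9] turn z 0.000  offset cm [ 0.   0.  10.7] norm 10.7
```

>>> {"method": "play_rows", "body": {
  "turn": [
    [0,0,-0.004],
    [0,0,0],
    [0,0,0],
    [0,0,0],
    [0,0,0],
    [0,0,0],
    [0,0,0]
  ],
  "offset": [
    [3.1,0,0],
    [4,0,0],
    [4,0,0],
    [4,0,0],
    [3,0,0.2],
    [1,0,0],
    [0,0,0]
  ],
  "fingers": [1,1,1,1,1,1,1]
}}

```text
t: 11.83
eef_pos: [0.4858, 0.2775, 0.1994]
tcp_rot: [-2.454, -1.961, 0.0]
force: [0.4, -0.2, -0.5]
opening: 0.0002
grip_force: 0.0
```

>>> {"method": "play_rows", "body": {
  "turn": [
    [0,0,0],
    [0,0,0],
    [0,0,0],
    [0,0,0],
    [0,0,0],
    [0,0,0]
  ],
  "offset": [
    [0,0,3],
    [0,0,4],
    [0,0,2],
    [0,0,0.8],
    [0,0,0.4],
    [0,0,0]
  ],
  "fingers": [1,1,1,1,1,1]
}}

```text
t: 12.33
eef_pos: [0.486, 0.2739, 0.0982]
tcp_rot: [-2.458, -1.957, 0.0]
force: [-0.4, -0.5, 0.5]
opening: 0.0001
grip_force: 0.0
```

>>> {"method": "play_rows", "body": {
  "turn": [
    [0,0,0],
    [0,0,0],
    [0,0,0],
    [0,0,0],
    [0,0,0],
    [0,0,0]
  ],
  "offset": [
    [0,0,0.2],
    [0,0,0.2],
    [0,0,0.2],
    [0,0,0.1],
    [0,0,0],
    [0,0,0]
  ],
  "fingers": [1,1,1,1,1,1]
}}

```text
t: 12.83
eef_pos: [0.486, 0.2741, 0.0913]
tcp_rot: [2.458, 1.957, 0.0]
force: [-0.3, -0.9, -0.2]
opening: 0.0002
grip_force: 0.0
```

```bash
python3 plan.py
```

```text
t 12.8 pos [485.9563 274.071   91.2612] psi 77.1 tilt [0.01 0.01] F [-0.3 -0.9 -0.2] op 0.2 gf 0.0 q6 0.63
```

>>> {"method": "play_rows", "body": {
  "turn": [
    [0,0,0],
    [0,0,0],
    [0,0,0],
    [0,0,0],
    [0,0,0],
    [0,0,0]
  ],
  "offset": [
    [0,0,0.2],
    [0,0,0.2],
    [0,0,0.1],
    [0,0,0.1],
    [0,0,0],
    [0,0,0]
  ],
  "fingers": [1,1,1,1,1,1]
}}

```text
t: 13.33
eef_pos: [0.4859, 0.274, 0.085]
tcp_rot: [-2.458, -1.957, 0.0]
force: [0.6, -0.4, -0.4]
opening: -0.0
grip_force: 0.0
```

```bash
python3 plan.py
```

```text
t 13.3 pos [485.8625 274.0208  84.9842] psi 77.1 tilt [-0.01 -0.  ] F [ 0.6 -0.4 -0.4] op -0.0 gf 0.0 q6 0.63
```

>>> {"method": "play_rows", "body": {
  "turn": [
    [0,0,0],
    [0,0,0],
    [0,0,0],
    [0,0,0],
    [0,0,0],
    [0,0,0]
  ],
  "offset": [
    [0,0,0.1],
    [0,0,0.1],
    [0,0,0.1],
    [0,0,0.1],
    [0,0,0],
    [0,0,0]
  ],
  "fingers": [1,1,1,1,1,1]
}}

```text
t: 13.83
eef_pos: [0.4859, 0.274, 0.081]
tcp_rot: [-2.458, -1.957, 0.0]
force: [0.7, -0.7, -0.3]
opening: -0.0001
grip_force: 0.0
```

```bash
python3 plan.py;  python3 - <<'E'
from h import *
a=r.camera("scene");cv2.imwrite("pics/s4.png",a)
a=a[120:200,280:370]
cv2.imwrite("pics/g6.png",cv2.resize(a,(675,600),interpolation=cv2.INTER_CUBIC))
E
```

```text
t 13.8 pos [485.8637 274.0022  81.0022] psi 77.0 tilt [-0.01 -0.  ] F [ 0.7 -0.7 -0.3] op -0.1 gf 0.0 q6 0.63
```

View pics/g6.png

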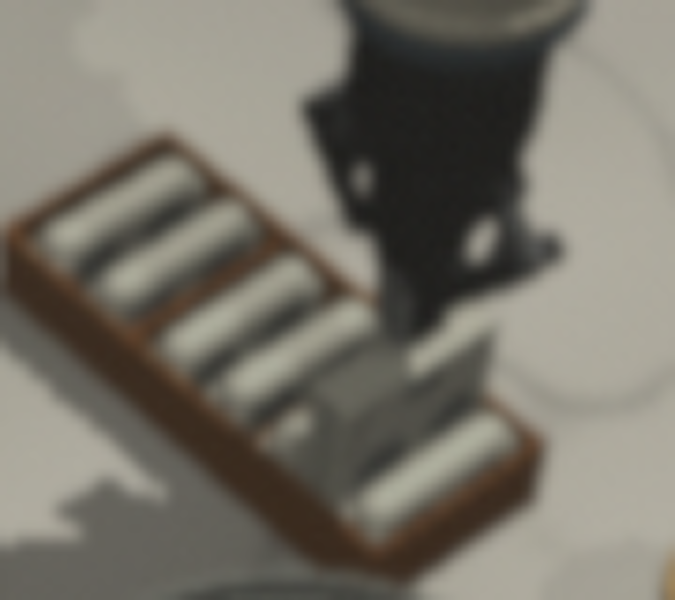

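Run:
```python
from h import *
for z in (.081,.085,.09,.095): print(z,(proj("scene",[.4859,.274,z])-[280,120]+.5)*7.5)
```

```text
0.081 [[402.3257 365.6669]]
0.085 [[403.3225 358.9995]]
0.09 [[404.5739 350.6283]]
0.095 [[405.8316 342.2155]]
```

>>> {"method": "play_rows", "body": {
  "turn": [
    [0,0,0],
    [0,0,0],
    [0,0,0],
    [0,0,0],
    [0,0,0],
    [0,0,0]
  ],
  "offset": [
    [0,0,0.1],
    [0,0,0.1],
    [0,0,0.1],
    [0,0,0.1],
    [0,0,0],
    [0,0,0]
  ],
  "fingers": [1,1,1,1,1,1]
}}

```text
t: 14.38
eef_pos: [0.4859, 0.274, 0.077]
tcp_rot: [-2.458, -1.957, 0.0]
force: [-0.4, -1.0, -0.2]
opening: 0.0
grip_force: 0.0
```

>>> {"method": "play_rows", "body": {
  "turn": [
    [0,0,0],
    [0,0,0],
    [0,0,0],
    [0,0,0],
    [0,0,0],
    [0,0,0]
  ],
  "offset": [
    [0,0,0.1],
    [0,0,0.1],
    [0,0,0.1],
    [0,0,0.1],
    [0,0,0],
    [0,0,0]
  ],
  "fingers": [1,1,1,1,1,1]
}}

```text
t: 14.88
eef_pos: [0.4859, 0.274, 0.073]
tcp_rot: [-2.458, -1.957, 0.0]
force: [0.7, 0.8, -0.7]
opening: 0.0
grip_force: 0.0
```

>>> {"method": "play_rows", "body": {
  "turn": [
    [0,0,0],
    [0,0,0],
    [0,0,0],
    [0,0,0],
    [0,0,0]
  ],
  "offset": [
    [0,0,0.1],
    [0,0,0.1],
    [0,0,0.1],
    [0,0,0],
    [0,0,0]
  ],
  "fingers": [1,1,1,1,1]
}}

```text
t: 15.3
eef_pos: [0.4859, 0.274, 0.07]
tcp_rot: [-2.458, -1.957, 0.0]
force: [-0.2, -0.4, -0.1]
opening: 0.0002
grip_force: 0.0
```

>>> {"method": "play_rows", "body": {
  "turn": [
    [0,0,0],
    [0,0,0],
    [0,0,0],
    [0,0,0],
    [0,0,0],
    [0,0,0],
    [0,0,0],
    [0,0,0]
  ],
  "offset": [
    [0,0,-2],
    [0,0,-4],
    [0,0,-4],
    [0,0,-4],
    [0,0,-4],
    [0,0,-4],
    [-3,0,0],
    [-4,0,0]
  ],
  "fingers": [0,0,0,0,0,0,0,0]
}}

```text
t: 15.97
eef_pos: [0.4716, 0.2071, 0.2924]
tcp_rot: [2.454, 1.959, 0.008]
force: [-0.0, -0.7, -0.6]
opening: 0.0428
grip_force: 0.0
```

>>> {"method": "play_rows", "body": {
  "turn": [
    [0,0,0],
    [0,0,0],
    [0,0,0],
    [0,0,0],
    [0,0,0],
    [0,0,0],
    [0,0,0],
    [0,0,0]
  ],
  "offset": [
    [-4,0,0],
    [-4,0,0],
    [-4,0,0],
    [-4,0,0],
    [-4,0,0],
    [-4,0,0],
    [-4,0,0],
    [-2,0,0]
  ],
  "fingers": [0,0,0,0,0,0,0,0]
}}

```text
t: 16.63
eef_pos: [0.4018, -0.0897, 0.2903]
tcp_rot: [2.459, 1.954, -0.001]
force: [0.5, -0.7, -0.4]
opening: 0.0426
grip_force: 0.0
```

```bash
python3 plan.py;  python3 - <<'E'
from fit import *
a=r.camera("scene");cv2.imwrite("pics/s5.png",a)
b=r.camera("top");cv2.imwrite("pics/t5.png",b)
t=np.radians(76.9); out=[]
for c,im,off,s in (("scene",a,[305,150],7),("top",b,[118,188],7)):
    w_=56 if c=="scene" else 56; h_=62
    q=cv2.resize(im[off[1]:off[1]+h_,off[0]:off[0]+w_],None,fx=s,fy=s,interpolation=cv2.INTER_CUBIC)
    p=boxpts(.487,.2727,t,.084,.024,.089,.089)[::2][[0,1,3,2]]
    cv2.polylines(q,[((proj(c,p)+.5-off)*s).astype(np.int32)],True,(0,255,0),1)
    out.append(q)
cv2.imwrite("pics/g7.png",np.hstack(out))
E
```

```text
t 16.6 pos [401.8026 -89.7016 290.304 ] psi 77.0 tilt [ 0.01 -0.06] F [ 0.5 -0.7 -0.4] op 42.6 gf 0.0 q6 -0.14
```

View pics/g7.png

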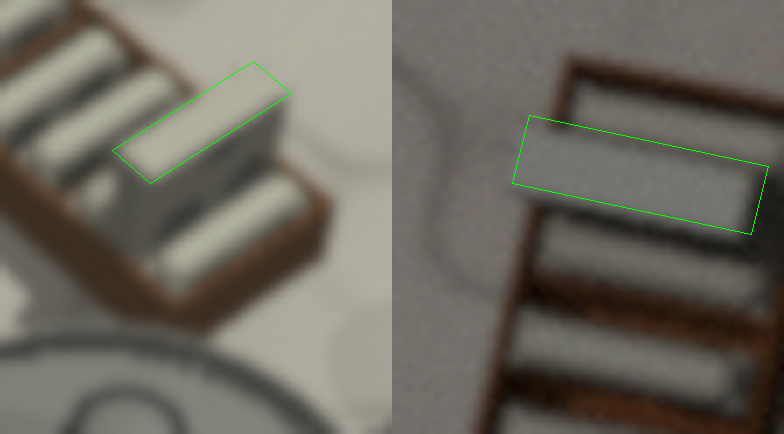

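```bash
python3 plan.py 487 274 290 76.9 487 274 72 76.9
```

```text
t 16.7 pos [402.3075 -89.1897 290.2401] psi 76.8 tilt [ 0.01 -0.04] F [ 0.2  0.3 -1.2] op 42.6 gf 0.0 q6 -0.13
[487.0, 274.0, 290.0, 76.9] turn z -0.001  offset cm [37.29  0.02  0.02] norm 37.3
[487.0, 274.0, 72.0, 76.9] turn z 0.000  offset cm [ 0.   0.  21.8] norm 21.8
```

>>> {"method": "play_rows", "body": {
  "turn": [
    [0,0,0],
    [0,0,0],
    [0,0,0],
    [0,0,0],
    [0,0,0],
    [0,0,0],
    [0,0,0],
    [0,0,0]
  ],
  "offset": [
    [4,0,0],
    [4,0,0],
    [4,0,0],
    [4,0,0],
    [4,0,0],
    [4,0,0],
    [4,0,0],
    [4,0,0]
  ],
  "fingers": [1,1,1,1,1,1,1,1]
}}

```text
t: 17.4
eef_pos: [0.4742, 0.2283, 0.2901]
tcp_rot: [-2.457, -1.958, -0.0]
force: [1.1, -1.2, -0.5]
opening: 0.0
grip_force: 0.0
```

>>> {"method": "play_rows", "body": {
  "turn": [
    [0,0,0],
    [0,0,0],
    [0,0,0],
    [0,0,0],
    [0,0,0],
    [0,0,0],
    [0,0,0],
    [0,0,0]
  ],
  "offset": [
    [3,0,0],
    [2.3,0,0],
    [0,0,4],
    [0,0,4],
    [0,0,4],
    [0,0,4],
    [0,0,3],
    [0,0,2]
  ],
  "fingers": [1,1,1,1,1,1,1,1]
}}

```text
t: 18.07
eef_pos: [0.4846, 0.2772, 0.077]
tcp_rot: [-2.456, -1.957, 0.005]
force: [-0.6, -0.1, -0.6]
opening: 0.0006
grip_force: 0.0
```

>>> {"method": "play_rows", "body": {
  "turn": [
    [0,0,0],
    [0,0,0],
    [0,0,0],
    [0,0,0],
    [0,0,0],
    [0,0,0],
    [0,0,0]
  ],
  "offset": [
    [0,0,0.4],
    [0,0,0.3],
    [0,0,0.2],
    [0,0,0.2],
    [0,0,0.1],
    [0,0,0],
    [0,0,0]
  ],
  "fingers": [1,1,1,1,1,1,1]
}}

```text
t: 18.65
eef_pos: [0.487, 0.2772, 0.0689]
tcp_rot: [2.458, 1.957, 0.002]
force: [-0.0, 0.1, 3.4]
opening: -0.0001
grip_force: 1.9
```

```bash
python3 plan.py
```

```text
t 18.6 pos [487.0476 277.1886  68.8519] psi 77.0 tilt [0.07 0.03] F [-0.   0.1  3.4] op -0.1 gf 1.9 q6 0.64
```

>>> {"method": "play_rows", "body": {
  "turn": [
    [0,0,0],
    [0,0,0],
    [0,0,0],
    [0,0,0],
    [0,0,0],
    [0,0,0]
  ],
  "offset": [
    [0,0,0.1],
    [0,0,0.1],
    [0,0,0.1],
    [0,0,0.1],
    [0,0,0],
    [0,0,0]
  ],
  "fingers": [1,1,1,1,1,1]
}}

```text
t: 19.15
eef_pos: [0.4896, 0.277, 0.0685]
tcp_rot: [2.455, 1.955, 0.01]
force: [-6.0, -15.1, 68.1]
opening: 0.0
grip_force: 34.1
```

```bash
python3 plan.py
```

```text
t 19.1 pos [489.5694 277.0408  68.472 ] psi 77.1 tilt [0.42 0.09] F [ -6.  -15.1  68.1] op 0.0 gf 34.1 q6 0.64
```

>>> {"method": "play_rows", "body": {
  "turn": [
    [0,0,0],
    [0,0,0],
    [0,0,0],
    [0,0,0],
    [0,0,0],
    [0,0,0],
    [0,0,0],
    [0,0,0.12]
  ],
  "offset": [
    [0,0,-1],
    [0,0,-4],
    [0,0,-4],
    [0,0,-4],
    [0,0,-4],
    [0,0,-4],
    [0,0,-1.5],
    [0,0,0]
  ],
  "fingers": [0,0,0,0,0,0,0,0]
}}

```text
t: 19.82
eef_pos: [0.4883, 0.2777, 0.2942]
tcp_rot: [2.567, 1.809, 0.012]
force: [-0.2, 0.1, -0.1]
opening: 0.043
grip_force: 0.0
```

>>> {"method": "play_rows", "body": {
  "turn": [
    [0,0,0.12],
    [0,0,0.12],
    [0,0,0.12],
    [0,0,0.12],
    [0,0,0.12],
    [0,0,0.12],
    [0,0,0.12],
    [0,0,0.12]
  ],
  "offset": [
    [0,0,0],
    [0,0,0],
    [0,0,0],
    [0,0,0],
    [0,0,0],
    [0,0,0],
    [0,0,0],
    [0,0,0]
  ],
  "fingers": [0,0,0,0,0,0,0,0]
}}

```text
t: 20.48
eef_pos: [0.4865, 0.2769, 0.2894]
tcp_rot: [-3.115, -0.405, -0.0]
force: [0.3, 0.4, 0.3]
opening: 0.043
grip_force: 0.0
```

>>> {"method": "play_rows", "body": {
  "turn": [
    [0,0,0.12],
    [0,0,0.12],
    [0,0,0.12],
    [0,0,0]
  ],
  "offset": [
    [0,0,0],
    [0,0,0],
    [0,0,0],
    [0,0,0]
  ],
  "fingers": [0,0,0,0]
}}

```text
t: 20.82
eef_pos: [0.4865, 0.2769, 0.2893]
tcp_rot: [-3.137, 0.16, -0.0]
force: [-0.7, -0.6, -0.2]
opening: 0.0427
grip_force: 0.0
```

```bash
python3 plan.py 591 -38.7 290 -6.5 591 -38.7 163 -6.5
```

```text
t 20.8 pos [486.47   276.875  289.3445] psi -5.8 tilt [0.01 0.01] F [-0.7 -0.6 -0.2] op 42.7 gf 0.0 q6 2.08
[591.0, -38.7, 290.0, -6.5] turn z 0.012  offset cm [13.96 30.17 -0.07] norm 33.2
[591.0, -38.7, 163.0, -6.5] turn z 0.000  offset cm [ 0.   0.  12.7] norm 12.7
```

>>> {"method": "play_rows", "body": {
  "turn": [
    [0,0,0.012],
    [0,0,0],
    [0,0,0],
    [0,0,0],
    [0,0,0],
    [0,0,0],
    [0,0,0],
    [0,0,0]
  ],
  "offset": [
    [1.5,3.25,0],
    [1.5,3.25,0],
    [1.5,3.25,0],
    [1.5,3.25,0],
    [1.5,3.25,0],
    [1.5,3.25,0],
    [1.5,3.25,0],
    [1.5,3.25,0]
  ],
  "fingers": [0,0,0,0,0,0,0,0]
}}

```text
t: 21.48
eef_pos: [0.5787, 0.0039, 0.2894]
tcp_rot: [-3.137, 0.161, -0.001]
force: [1.1, 0.0, 0.4]
opening: 0.0428
grip_force: 0.0
```

>>> {"method": "play_rows", "body": {
  "turn": [
    [0,0,0],
    [0,0,0],
    [0,0,0],
    [0,0,0],
    [0,0,0],
    [0,0,0]
  ],
  "offset": [
    [1.2,2.57,0],
    [0.6,1.2,0],
    [0.2,0.4,0],
    [0,0,2],
    [0,0,2],
    [0,0,0]
  ],
  "fingers": [0,0,0,0,0,0]
}}

```text
t: 21.98
eef_pos: [0.5919, -0.0365, 0.2459]
tcp_rot: [-3.136, 0.164, 0.008]
force: [-0.5, 0.6, -0.4]
opening: 0.0431
grip_force: 0.0
```

```bash
python3 plan.py 591 -38.7 163 -6.5
```

```text
t 22.0 pos [591.8569 -36.5202 245.9403] psi -6.0 tilt [-0.3   0.07] F [-0.5  0.6 -0.4] op 43.1 gf 0.0 q6 1.51
[591.0, -38.7, 163.0, -6.5] turn z 0.009  offset cm [-0.06  0.23  8.29] norm 8.3
```

>>> {"method": "play_rows", "body": {
  "turn": [
    [0,0,0.008],
    [0,0,0],
    [0,0,0],
    [0,0,0],
    [0,0,0],
    [0,0,0]
  ],
  "offset": [
    [0,0,0],
    [0,0,2],
    [0,0,2.6],
    [0,0,2.5],
    [0,0,1.5],
    [0,0,0]
  ],
  "fingers": [0,0,0,0,0,0]
}}

```text
t: 22.48
eef_pos: [0.5928, -0.037, 0.1615]
tcp_rot: [-3.136, 0.179, 0.005]
force: [-1.2, 0.1, -0.2]
opening: 0.0427
grip_force: 0.0
```

>>> {"method": "play_rows", "body": {
  "turn": [
    [0,0,0],
    [0,0,0]
  ],
  "offset": [
    [0,0,0],
    [0,0,0]
  ],
  "fingers": [0,0]
}}

```text
t: 22.65
eef_pos: [0.595, -0.0377, 0.165]
tcp_rot: [3.136, -0.18, 0.004]
force: [0.8, 0.9, 1.1]
opening: 0.0427
grip_force: 0.0
```

```bash
python3 plan.py 591 -38.7 163 -6.5
```

```text
t 22.6 pos [594.9805 -37.6565 165.0382] psi -6.6 tilt [ 0.14 -0.02] F [0.8 0.9 1.1] op 42.7 gf 0.0 q6 1.52
[591.0, -38.7, 163.0, -6.5] turn z -0.001  offset cm [-0.38  0.15  0.2 ] norm 0.5
```

>>> {"method": "play_rows", "body": {
  "turn": [
    [0,0,0],
    [0,0,0],
    [0,0,0]
  ],
  "offset": [
    [-0.25,0.1,0],
    [0,0,0],
    [0,0,0]
  ],
  "fingers": [0,0,0]
}}

```text
t: 22.9
eef_pos: [0.5916, -0.0386, 0.164]
tcp_rot: [3.136, -0.181, 0.002]
force: [0.4, -0.5, -0.6]
opening: 0.0422
grip_force: 0.0
```

```bash
python3 plan.py 591 -38.7 163 -6.5
```

```text
t 22.9 pos [591.5593 -38.6113 164.0178] psi -6.6 tilt [ 0.07 -0.01] F [ 0.4 -0.5 -0.6] op 42.2 gf 0.0 q6 1.52
[591.0, -38.7, 163.0, -6.5] turn z -0.002  offset cm [-0.05  0.02  0.1 ] norm 0.1
```

>>> {"method": "play_rows", "body": {
  "turn": [
    [0,0,0],
    [0,0,0],
    [0,0,0],
    [0,0,0],
    [0,0,0],
    [0,0,0]
  ],
  "offset": [
    [0,0,0],
    [0,0,0],
    [0,0,0],
    [0,0,0],
    [0,0,0],
    [0,0,0]
  ],
  "fingers": [0.6,0.6,0.6,0.6,0.6,0.6],
  "squeeze": 80
}}

```text
t: 23.4
eef_pos: [0.5914, -0.0386, 0.1631]
tcp_rot: [3.136, -0.181, 0.0]
force: [-0.0, -0.8, 2.1]
opening: 0.0234
grip_force: 78.9
```

```bash
python3 plan.py
```

```text
t 23.4 pos [591.4183 -38.6223 163.1429] psi -6.6 tilt [ 0.01 -0.  ] F [-0.  -0.8  2.1] op 23.4 gf 78.9 q6 1.52
```

>>> {"method": "play_rows", "body": {
  "turn": [
    [0,0,0],
    [0,0,0],
    [0,0,0],
    [0,0,0],
    [0,0,0],
    [0,0,0],
    [0,0,0]
  ],
  "offset": [
    [0,0,-0.5],
    [0,0,-1.5],
    [0,0,-3],
    [0,0,-4],
    [0,0,-3],
    [0,0,-1],
    [0,0,0]
  ],
  "fingers": [0.6,0.6,0.6,0.6,0.6,0.6,0.6]
}}

```text
t: 23.98
eef_pos: [0.5925, -0.0387, 0.2962]
tcp_rot: [3.136, -0.181, 0.008]
force: [0.6, 0.3, -1.1]
opening: 0.0233
grip_force: 78.7
```

>>> {"method": "play_rows", "body": {
  "turn": [
    [0,0,-0.121],
    [0,0,-0.121],
    [0,0,-0.121],
    [0,0,-0.121],
    [0,0,-0.121],
    [0,0,-0.121],
    [0,0,-0.121],
    [0,0,-0.121]
  ],
  "offset": [
    [0,0,0],
    [0,0,0],
    [0,0,0],
    [0,0,0],
    [0,0,0],
    [0,0,0],
    [0,0,0],
    [0,0,0]
  ],
  "fingers": [0.6,0.6,0.6,0.6,0.6,0.6,0.6,0.6]
}}

```text
t: 24.65
eef_pos: [0.5905, -0.0385, 0.2912]
tcp_rot: [-2.855, -1.307, 0.004]
force: [-0.3, -1.0, -1.6]
opening: 0.0231
grip_force: 78.5
```

>>> {"method": "play_rows", "body": {
  "turn": [
    [0,0,-0.121],
    [0,0,-0.121],
    [0,0,-0.121],
    [0,0,-0.121],
    [0,0,0]
  ],
  "offset": [
    [0,0,0],
    [0,0,0],
    [0,0,0],
    [0,0,0],
    [0,0,0]
  ],
  "fingers": [0.6,0.6,0.6,0.6,0.6]
}}

```text
t: 25.07
eef_pos: [0.5906, -0.0384, 0.2914]
tcp_rot: [-2.458, -1.954, 0.003]
force: [-0.4, -0.0, -1.3]
opening: 0.0229
grip_force: 78.5
```

```bash
python3 plan.py 411.2 290.8 290 76.9 411.2 290.8 85 76.9
```

```text
t 25.1 pos [590.5584 -38.4398 291.4076] psi 77.0 tilt [-0.15  0.03] F [-0.4 -0.  -1.3] op 22.9 gf 78.5 q6 0.06
[411.2, 290.8, 290.0, 76.9] turn z 0.001  offset cm [ 28.   -24.93   0.14] norm 37.5
[411.2, 290.8, 85.0, 76.9] turn z 0.000  offset cm [ 0.   0.  20.5] norm 20.5
```

>>> {"method": "play_rows", "body": {
  "turn": [
    [0,0,0],
    [0,0,0],
    [0,0,0],
    [0,0,0],
    [0,0,0],
    [0,0,0],
    [0,0,0],
    [0,0,0]
  ],
  "offset": [
    [1.5,-1.3,0],
    [3,-2.63,0],
    [3,-2.63,0],
    [3,-2.63,0],
    [3,-2.63,0],
    [3,-2.63,0],
    [3,-2.63,0],
    [3,-2.63,0]
  ],
  "fingers": [0.6,0.6,0.6,0.6,0.6,0.6,0.6,0.6]
}}

```text
t: 25.73
eef_pos: [0.45, 0.2273, 0.2922]
tcp_rot: [-2.47, -1.94, 0.002]
force: [1.7, 0.1, -1.5]
opening: 0.0228
grip_force: 78.5
```

>>> {"method": "play_rows", "body": {
  "turn": [
    [0,0,0],
    [0,0,0],
    [0,0,0],
    [0,0,0],
    [0,0,0],
    [0,0,0],
    [0,0,0],
    [0,0,0]
  ],
  "offset": [
    [3,-2.63,0],
    [1.7,-1.6,0],
    [0.9,-0.96,0],
    [0,0,2],
    [0,0,4],
    [0,0,4],
    [0,0,3],
    [0,0,0]
  ],
  "fingers": [0.6,0.6,0.6,0.6,0.6,0.6,0.6,0.6]
}}

```text
t: 26.4
eef_pos: [0.4107, 0.2906, 0.1575]
tcp_rot: [-2.468, -1.941, 0.015]
force: [-1.7, -0.8, -1.8]
opening: 0.0231
grip_force: 78.6
```

>>> {"method": "play_rows", "body": {
  "turn": [
    [0,0,0],
    [0,0,0],
    [0,0,0]
  ],
  "offset": [
    [0,0,2],
    [0,0,0.5],
    [0,0,0]
  ],
  "fingers": [0.6,0.6,0.6]
}}

```text
t: 26.65
eef_pos: [0.4139, 0.2923, 0.138]
tcp_rot: [-2.467, -1.944, 0.003]
force: [-0.1, -0.6, -1.9]
opening: 0.0228
grip_force: 78.6
```

```bash
python3 plan.py 411.4 291.8 130 76.9
```

```text
t 26.6 pos [413.8545 292.2694 137.9528] psi 76.5 tilt [-0.09 -0.05] F [-0.1 -0.6 -1.9] op 22.8 gf 78.6 q6 0.73
[411.4, 291.8, 130.0, 76.9] turn z -0.007  offset cm [-0.1  -0.23  0.8 ] norm 0.8
```

>>> {"method": "play_rows", "body": {
  "turn": [
    [0,0,-0.007],
    [0,0,0],
    [0,0,0],
    [0,0,0],
    [0,0,0],
    [0,0,0]
  ],
  "offset": [
    [0,-0.1,1],
    [0,0,2],
    [0,0,1.5],
    [0,0,0.5],
    [0,0,0],
    [0,0,0]
  ],
  "fingers": [0.6,0.6,0.6,0.6,0.6,0.6]
}}

```text
t: 27.15
eef_pos: [0.4138, 0.293, 0.0892]
tcp_rot: [2.459, 1.955, 0.002]
force: [-0.6, 0.2, -1.6]
opening: 0.0227
grip_force: 78.6
```

>>> {"method": "play_rows", "body": {
  "turn": [
    [0,0,0],
    [0,0,0]
  ],
  "offset": [
    [0,0,0],
    [0,0,0]
  ],
  "fingers": [0.6,0.6]
}}

```text
t: 27.32
eef_pos: [0.4139, 0.2931, 0.0892]
tcp_rot: [2.459, 1.955, 0.003]
force: [0.6, 0.4, -1.6]
opening: 0.0228
grip_force: 78.6
```

```bash
python3 plan.py 411.4 291.8 75 76.9
```

```text
t 27.3 pos [413.8583 293.0896  89.1529] psi 77.0 tilt [0.08 0.05] F [ 0.6  0.4 -1.6] op 22.8 gf 78.6 q6 0.73
[411.4, 291.8, 75.0, 76.9] turn z 0.001  offset cm [-0.18 -0.21  1.42] norm 1.4
```

Correct the position and descend slowly.

>>> {"method": "play_rows", "body": {
  "turn": [
    [0,0,0],
    [0,0,0],
    [0,0,0],
    [0,0,0],
    [0,0,0],
    [0,0,0],
    [0,0,0],
    [0,0,0]
  ],
  "offset": [
    [-0.18,-0.21,0],
    [0,0,0.5],
    [0,0,0.5],
    [0,0,0.5],
    [0,0,0.5],
    [0,0,0.3],
    [0,0,0],
    [0,0,0]
  ],
  "fingers": [0.6,0.6,0.6,0.6,0.6,0.6,0.6,0.6]
}}

```text
t: 27.98
eef_pos: [0.4106, 0.2914, 0.0648]
tcp_rot: [-2.459, -1.955, 0.001]
force: [0.8, -0.3, -0.0]
opening: 0.0231
grip_force: 78.7
```

```bash
python3 plan.py 411.4 291.8 37 76.9
```

```text
t 28.0 pos [410.6281 291.3786  64.7788] psi 77.0 tilt [-0.04 -0.02] F [ 0.8 -0.3 -0. ] op 23.1 gf 78.7 q6 0.73
[411.4, 291.8, 37.0, 76.9] turn z 0.002  offset cm [0.06 0.07 2.78] norm 2.8
```

>>> {"method": "play_rows", "body": {
  "turn": [
    [0,0,0],
    [0,0,0],
    [0,0,0],
    [0,0,0],
    [0,0,0]
  ],
  "offset": [
    [0.05,0.05,0.4],
    [0,0,0.4],
    [0,0,0.4],
    [0,0,0],
    [0,0,0]
  ],
  "fingers": [0.6,0.6,0.6,0.6,0.6]
}}

```text
t: 28.4
eef_pos: [0.4112, 0.2917, 0.0528]
tcp_rot: [-2.459, -1.955, 0.001]
force: [-0.6, -1.4, -1.5]
opening: 0.0232
grip_force: 78.8
```

>>> {"method": "play_rows", "body": {
  "turn": [
    [0,0,0],
    [0,0,0],
    [0,0,0],
    [0,0,0],
    [0,0,0]
  ],
  "offset": [
    [0,0,0.3],
    [0,0,0.3],
    [0,0,0.3],
    [0,0,0],
    [0,0,0]
  ],
  "fingers": [0.6,0.6,0.6,0.6,0.6]
}}

```text
t: 28.82
eef_pos: [0.4113, 0.2918, 0.0439]
tcp_rot: [-2.459, -1.956, 0.001]
force: [-0.5, 0.6, -0.9]
opening: 0.023
grip_force: 78.8
```

```bash
python3 plan.py 411.4 291.8 37 76.9
```

```text
t 28.8 pos [411.272  291.7726  43.8617] psi 77.0 tilt [-0.02 -0.01] F [-0.5  0.6 -0.9] op 23.0 gf 78.8 q6 0.73
[411.4, 291.8, 37.0, 76.9] turn z 0.002  offset cm [0.01 0.01 0.69] norm 0.7
```

>>> {"method": "play_rows", "body": {
  "turn": [
    [0,0,0],
    [0,0,0],
    [0,0,0],
    [0,0,0],
    [0,0,0]
  ],
  "offset": [
    [0,0,0.3],
    [0,0,0.3],
    [0,0,0.1],
    [0,0,0],
    [0,0,0]
  ],
  "fingers": [0.6,0.6,0.6,0.6,0.6]
}}

```text
t: 29.23
eef_pos: [0.4116, 0.292, 0.0377]
tcp_rot: [2.459, 1.956, 0.001]
force: [-3.7, -1.0, 17.8]
opening: 0.0226
grip_force: 81.3
```

>>> {"method": "play_rows", "body": {
  "turn": [
    [0,0,0],
    [0,0,0],
    [0,0,0],
    [0,0,0],
    [0,0,0],
    [0,0,0],
    [0,0,0],
    [0,0,0]
  ],
  "offset": [
    [0,0,0],
    [0,0,0],
    [0,0,0],
    [0,0,-1],
    [0,0,-3],
    [0,0,-4],
    [0,0,-4],
    [0,0,0]
  ],
  "fingers": [0,0,0,0,0,0,0,0]
}}

```text
t: 29.9
eef_pos: [0.4142, 0.2934, 0.1641]
tcp_rot: [2.457, 1.955, 0.015]
force: [2.1, 1.0, 1.4]
opening: 0.0429
grip_force: 0.0
```

```bash
python3 plan.py 411.4 291.8 69.5 76.9
```

```text
t 29.9 pos [414.1785 293.4397 164.1016] psi 77.0 tilt [0.48 0.26] F [2.1 1.  1.4] op 42.9 gf 0.0 q6 0.73
[411.4, 291.8, 69.5, 76.9] turn z 0.002  offset cm [-0.22 -0.23  9.46] norm 9.5
```

>>> {"method": "play_rows", "body": {
  "turn": [
    [0,0,-0.117],
    [0,0,-0.117],
    [0,0,-0.117],
    [0,0,-0.117],
    [0,0,-0.117],
    [0,0,-0.117],
    [0,0,-0.117],
    [0,0,-0.117]
  ],
  "offset": [
    [0,0,-2],
    [0,0,-3],
    [0,0,-3],
    [0,0,-3],
    [0,0,-1],
    [0,0,0],
    [0,0,0],
    [0,0,0]
  ],
  "fingers": [-0.6,-0.6,-0.6,-0.6,-0.6,-0.6,-0.6,-0.6]
}}

```text
t: 30.57
eef_pos: [0.4112, 0.2917, 0.278]
tcp_rot: [1.304, 2.858, 0.001]
force: [-1.1, 0.1, -0.9]
opening: 0.0685
grip_force: 0.0
```

>>> {"method": "play_rows", "body": {
  "turn": [
    [0,0,-0.117],
    [0,0,-0.117],
    [0,0,-0.117],
    [0,0,-0.117],
    [0,0,-0.117],
    [0,0,-0.117],
    [0,0,-0.117],
    [0,0,-0.117]
  ],
  "offset": [
    [0,0,0],
    [0,0,0],
    [0,0,0],
    [0,0,0],
    [0,0,0],
    [0,0,0],
    [0,0,0],
    [0,0,0]
  ],
  "fingers": [-0.6,-0.6,-0.6,-0.6,-0.6,-0.6,-0.6,-0.6]
}}

```text
t: 31.23
eef_pos: [0.4112, 0.2917, 0.2776]
tcp_rot: [-0.126, 3.139, 0.0]
force: [0.3, -0.3, -0.3]
opening: 0.0684
grip_force: 0.0
```

>>> {"method": "play_rows", "body": {
  "turn": [
    [0,0,-0.117],
    [0,0,-0.117],
    [0,0,-0.117],
    [0,0,-0.117],
    [0,0,-0.117],
    [0,0,-0.117],
    [0,0,0]
  ],
  "offset": [
    [0,0,0],
    [0,0,0],
    [0,0,0],
    [0,0,0],
    [0,0,0],
    [0,0,0],
    [0,0,0]
  ],
  "fingers": [-0.6,-0.6,-0.6,-0.6,-0.6,-0.6,-0.6]
}}

```text
t: 31.82
eef_pos: [0.4112, 0.2917, 0.2776]
tcp_rot: [-1.198, 2.904, 0.0]
force: [0.5, 0.6, 0.2]
opening: 0.0684
grip_force: 0.0
```

```bash
python3 plan.py 602 28 290 -135.5 602 28 158 -135.5
python3 - <<'E'
from h import *
a=r.camera("scene");cv2.imwrite("pics/s6.png",a)
b=r.camera("top");cv2.imwrite("pics/t6.png",b)
a=a[130:205,270:370]; a=cv2.resize(a,(400,300),interpolation=cv2.INTER_CUBIC)
b=cv2.resize(b[100:205,190:330],(400,300),interpolation=cv2.INTER_CUBIC)
c=cv2.resize(cv2.imread("pics/s6.png")[195:250,290:363],(400,300),interpolation=cv2.INTER_CUBIC)
d=cv2.resize(cv2.imread("pics/t6.png")[185:305,115:275],(400,300),interpolation=cv2.INTER_CUBIC)
cv2.imwrite("pics/g8.png",np.vstack([np.hstack([a,b]),np.hstack([c,d])]))
E
```

```text
t 31.8 pos [411.1791 291.7152 277.5863] psi -135.2 tilt [0.01 0.  ] F [0.5 0.6 0.2] op 68.4 gf 0.0 q6 -1.85
[602.0, 28.0, 290.0, -135.5] turn z 0.006  offset cm [  4.87 -32.18  -1.24] norm 32.6
[602.0, 28.0, 158.0, -135.5] turn z 0.000  offset cm [ 0.   0.  13.2] norm 13.2
```

View pics/g8.png

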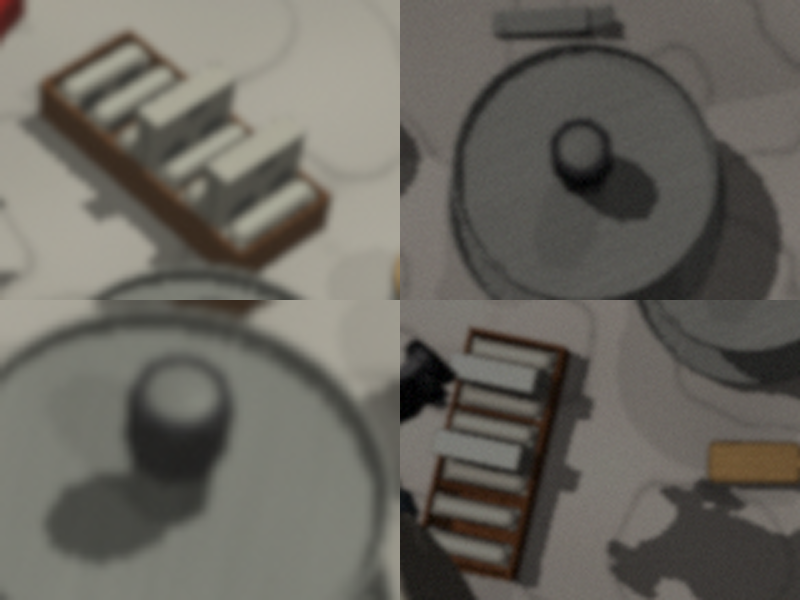

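Run:
```python
from h import *
for z in(.2,.21,.22): print(z,w("top",[(253.7,152)],z)[0,:2],w("scene",[(323.4,211.5)],z)[0,:2])
print(w("top",[(256.5,161.2)],.142)[0,:2])
# fit: dark nut mask in the two images, centre of silhouettes vs projected prism
from scipy.optimize import minimize
I={c:cv2.cvtColor(cv2.imread(f"pics/{c[0]}6.png"),cv2.COLOR_BGR2GRAY) for c in("top","scene")}
# rim circle via Hough-free: ellipse fit on network tier mask
for c in("top","scene"):
    d=r.masks_of(c,"tier")[0]; m=d["mask"].astype(np.uint8)
    cs,_=cv2.findContours(m,cv2.RETR_EXTERNAL,cv2.CHAIN_APPROX_NONE); e=cv2.fitEllipse(cv2.convexHull(max(cs,key=cv2.contourArea)))
    print(c,e,w(c,[e[0]],.142)[0,:2])
    d=r.masks_of(c,"nut")
    for k in d[:2]: print(" nut",k["score"],k["bbox"],[w(c,[((k["bbox"][0]+k["bbox"][2])/2,(k["bbox"][1]+k["bbox"][3])/2)],z)[0,:2] for z in(.19,)])
```

```text
0.2 [0.6019 0.0269] [0.6   0.035]
0.21 [0.5993 0.0266] [0.6037 0.0281]
0.22 [0.5967 0.0263] [0.6073 0.0211]
[0.5952 0.0222]
top ((254.09222412109375, 159.70040893554688), (91.72150421142578, 93.06260681152344), 81.92644500732422) [0.5988 0.0277]
 nut 0.96 [243.4, 143.3, 265.6, 168.6] [array([0.5956, 0.0255])]
scene ((320.7191467285156, 230.63607788085938), (69.72197723388672, 82.4287109375), 99.3419418334961) [0.609  0.0182]
 nut 0.83 [311.9, 206.1, 334.8, 228.1] [array([0.6065, 0.0268])]
```

>>> {"method": "play_rows", "body": {
  "turn": [
    [0,0,0.006],
    [0,0,0],
    [0,0,0],
    [0,0,0],
    [0,0,0],
    [0,0,0],
    [0,0,0],
    [0,0,0]
  ],
  "offset": [
    [0.28,-1.9,-1],
    [0.57,-3.79,0],
    [0.57,-3.79,0],
    [0.57,-3.79,0],
    [0.57,-3.79,0],
    [0.57,-3.79,0],
    [0.57,-3.79,0],
    [0.57,-3.79,0]
  ],
  "fingers": [-0.6,-0.6,-0.6,-0.6,-0.6,-0.6,-0.6,-0.6]
}}

```text
t: 32.78
eef_pos: [0.5796, 0.0563, 0.2871]
tcp_rot: [-1.177, 2.913, -0.0]
force: [0.5, 0.2, -0.4]
opening: 0.0686
grip_force: 0.0
```

>>> {"method": "play_rows", "body": {
  "turn": [
    [0,0,0],
    [0,0,0],
    [0,0,0],
    [0,0,0],
    [0,0,0],
    [0,0,0]
  ],
  "offset": [
    [0.4,-2.5,0],
    [0.2,-1.1,0],
    [0,0,1],
    [0,0,0],
    [0,0,0],
    [0,0,0]
  ],
  "fingers": [-0.6,-0.6,-0.6,-0.6,-0.6,-0.6]
}}

```text
t: 33.28
eef_pos: [0.5988, 0.0294, 0.2771]
tcp_rot: [1.181, -2.911, -0.001]
force: [-1.1, 0.5, -0.9]
opening: 0.0679
grip_force: 0.0
```

```bash
python3 plan.py 601 27.5 158 -135.5
```

```text
t 33.3 pos [598.8344  29.3683 277.1316] psi -135.8 tilt [-0.03  0.02] F [-1.1  0.5 -0.9] op 67.9 gf 0.0 q6 -2.39
[601.0, 27.5, 158.0, -135.5] turn z -0.005  offset cm [-0.02 -0.29 11.91] norm 11.9
```

>>> {"method": "play_rows", "body": {
  "turn": [
    [0,0,0],
    [0,0,0],
    [0,0,0],
    [0,0,0],
    [0,0,0],
    [0,0,0]
  ],
  "offset": [
    [0,-0.25,2],
    [0,0,3],
    [0,0,2],
    [0,0,1],
    [0,0,0],
    [0,0,0]
  ],
  "fingers": [-0.6,-0.6,-0.6,-0.6,-0.6,-0.6]
}}

```text
t: 33.78
eef_pos: [0.6014, 0.0268, 0.1978]
tcp_rot: [-1.181, 2.911, -0.0]
force: [-0.3, -0.7, 0.3]
opening: 0.0683
grip_force: 0.0
```

>>> {"method": "play_rows", "body": {
  "turn": [
    [0,0,0],
    [0,0,0],
    [0,0,0],
    [0,0,0],
    [0,0,0],
    [0,0,0]
  ],
  "offset": [
    [0,0,1],
    [0,0,1],
    [0,0,1],
    [0,0,0.9],
    [0,0,0],
    [0,0,0]
  ],
  "fingers": [-0.6,-0.6,-0.6,-0.6,-0.6,-0.6]
}}

```text
t: 34.28
eef_pos: [0.601, 0.0263, 0.1574]
tcp_rot: [1.18, -2.91, -0.001]
force: [0.7, -0.2, 0.1]
opening: 0.0686
grip_force: 0.0
```

```bash
python3 plan.py 601 27.5 158 -135.5
```

```text
t 34.3 pos [600.9511  26.3071 157.4012] psi -135.9 tilt [-0.08  0.01] F [ 0.7 -0.2  0.1] op 68.6 gf 0.0 q6 -2.40
[601.0, 27.5, 158.0, -135.5] turn z -0.007  offset cm [-0.09  0.08 -0.06] norm 0.1
```

Close on the nut.

>>> {"method": "play_rows", "body": {
  "turn": [
    [0,0,0],
    [0,0,0],
    [0,0,0],
    [0,0,0],
    [0,0,0],
    [0,0,0]
  ],
  "offset": [
    [0,0,0],
    [0,0,0],
    [0,0,0],
    [0,0,0],
    [0,0,0],
    [0,0,0]
  ],
  "fingers": [0.2,0.2,0.2,0.2,0.2,0.2],
  "squeeze": 50
}}

```text
t: 34.78
eef_pos: [0.6018, 0.0263, 0.1588]
tcp_rot: [-1.18, 2.91, -0.001]
force: [-1.0, 0.5, 6.9]
opening: 0.0453
grip_force: 51.7
```

```bash
python3 plan.py; python3 -c "
from h import *
print(r.observe()['ft_torque'])"
```

```text
t 34.8 pos [601.7622  26.3278 158.8342] psi -135.9 tilt [ 0.08 -0.  ] F [-1.   0.5  6.9] op 45.3 gf 51.7 q6 -2.40
[ 0.0886  0.1411 -0.0063]
```

>>> {"method": "play_rows", "body": {
  "turn": [
    [0,0,0.12],
    [0,0,0.12],
    [0,0,0.12],
    [0,0,0.12],
    [0,0,0.12],
    [0,0,0.12],
    [0,0,0.12],
    [0,0,0.12]
  ],
  "offset": [
    [0,0,-0.046],
    [0,0,-0.046],
    [0,0,-0.046],
    [0,0,-0.046],
    [0,0,-0.046],
    [0,0,-0.046],
    [0,0,-0.046],
    [0,0,-0.046]
  ],
  "fingers": [0.2,0.2,0.2,0.2,0.2,0.2,0.2,0.2],
  "squeeze": 80
}}

```text
t: 35.45
eef_pos: [0.601, 0.0264, 0.1618]
tcp_rot: [-0.307, -3.126, -0.0]
force: [-2.7, 1.0, -0.8]
opening: 0.0452
grip_force: 81.7
```

```bash
python3 plan.py; python3 -c "
from h import *
print(r.observe()['ft_torque'])"
```

```text
t 35.5 pos [600.954   26.4152 161.7597] psi 168.8 tilt [-0.04  0.01] F [-2.7  1.  -0.8] op 45.2 gf 81.7 q6 -1.43
[0.1579 0.4689 0.0023]
```

>>> {"method": "play_rows", "body": {
  "turn": [
    [0,0,0.12],
    [0,0,0.12],
    [0,0,0.12],
    [0,0,0.12],
    [0,0,0.12],
    [0,0,0.12],
    [0,0,0.12],
    [0,0,0.12]
  ],
  "offset": [
    [0,0,-0.046],
    [0,0,-0.046],
    [0,0,-0.046],
    [0,0,-0.046],
    [0,0,-0.046],
    [0,0,-0.046],
    [0,0,-0.046],
    [0,0,-0.046]
  ],
  "fingers": [0.2,0.2,0.2,0.2,0.2,0.2,0.2,0.2]
}}

```text
t: 36.12
eef_pos: [0.6001, 0.0272, 0.165]
tcp_rot: [-1.714, -2.629, 0.0]
force: [-5.4, 8.5, -4.2]
opening: 0.045
grip_force: 81.8
```

>>> {"method": "play_rows", "body": {
  "turn": [
    [0,0,0.12],
    [0,0,0.12],
    [0,0,0.12],
    [0,0,0.12],
    [0,0,0.12],
    [0,0,0.12],
    [0,0,0.12],
    [0,0,0.12]
  ],
  "offset": [
    [0,0,-0.046],
    [0,0,-0.046],
    [0,0,-0.046],
    [0,0,-0.046],
    [0,0,-0.046],
    [0,0,-0.046],
    [0,0,-0.046],
    [0,0,-0.046]
  ],
  "fingers": [0.2,0.2,0.2,0.2,0.2,0.2,0.2,0.2]
}}

```text
t: 36.78
eef_pos: [0.6001, 0.0281, 0.1686]
tcp_rot: [-2.734, -1.54, 0.001]
force: [-2.5, 13.5, -5.3]
opening: 0.0448
grip_force: 82.2
```

>>> {"method": "play_rows", "body": {
  "turn": [
    [0,0,0.12],
    [0,0,0.12],
    [0,0,0.12],
    [0,0,0.12],
    [0,0,0.12],
    [0,0,0.12],
    [0,0,0.12],
    [0,0,0.12]
  ],
  "offset": [
    [0,0,-0.046],
    [0,0,-0.046],
    [0,0,-0.046],
    [0,0,-0.046],
    [0,0,-0.046],
    [0,0,-0.046],
    [0,0,-0.046],
    [0,0,-0.046]
  ],
  "fingers": [0.2,0.2,0.2,0.2,0.2,0.2,0.2,0.2]
}}

```text
t: 37.45
eef_pos: [0.6016, 0.0267, 0.1731]
tcp_rot: [-3.139, -0.104, -0.001]
force: [0.7, 3.2, -0.3]
opening: 0.0449
grip_force: 82.5
```

```bash
python3 plan.py; python3 -c "
from h import *
print(r.observe()['ft_torque'])"
```

```text
t 37.5 pos [601.5597  26.7053 173.1028] psi 3.8 tilt [0.04 0.03] F [ 0.7  3.2 -0.3] op 44.9 gf 82.5 q6 1.45
[ 0.4283 -0.0378  0.0289]
```

>>> {"method": "play_rows", "body": {
  "turn": [
    [0,0,0.12],
    [0,0,0.12],
    [0,0,0.12],
    [0,0,0.12],
    [0,0,0.12],
    [0,0,0.12],
    [0,0,0.12],
    [0,0,0]
  ],
  "offset": [
    [0,0,-0.046],
    [0,0,-0.046],
    [0,0,-0.046],
    [0,0,-0.046],
    [0,0,-0.046],
    [0,0,-0.046],
    [0,0,-0.046],
    [0,0,0]
  ],
  "fingers": [0.2,0.2,0.2,0.2,0.2,0.2,0.2,0.2]
}}

```text
t: 38.12
eef_pos: [0.6014, 0.0263, 0.1763]
tcp_rot: [-2.909, 1.187, -0.001]
force: [0.1, 0.6, -0.7]
opening: 0.0447
grip_force: 82.5
```

>>> {"method": "play_rows", "body": {
  "turn": [
    [0,0,0],
    [0,0,0],
    [0,0,0],
    [0,0,0],
    [0,0,0]
  ],
  "offset": [
    [0,0,-0.3],
    [0,0,-0.5],
    [0,0,-0.7],
    [0,0,-0.7],
    [0,0,0]
  ],
  "fingers": [0.2,0.2,0.2,0.2,0.2]
}}

```text
t: 38.53
eef_pos: [0.6022, 0.0263, 0.2]
tcp_rot: [-2.913, 1.175, -0.004]
force: [-0.2, -0.1, -0.7]
opening: 0.0449
grip_force: 82.4
```

```bash
python3 plan.py
```

```text
t 38.5 pos [602.1987  26.2807 199.968 ] psi -43.9 tilt [ 0.15 -0.01] F [-0.2 -0.1 -0.7] op 44.9 gf 82.4 q6 2.28
```

```bash
cat > look.py <<'E'
from fit import *
def look(tag):
    for c in("top","scene"): 
        cv2.imwrite(f"pics/{tag}{c}.png",r.camera(c))
    for c in("top","scene"):
        for n,z,d in(("dish",.024,(.13,.11,0,.024)),("board",.014,(.22,.22,0,.014))):
            k=r.masks_of(c,n)
            if k:
                print(c,n,round(k[0]["score"],2),np.round(k[0]["bbox"])); x,y,t=rect(c,k[0]["mask"],z)
                fit({c:k[0]["mask"].astype(np.uint8)},(x*1e3,y*1e3,np.degrees(t)),d,(c,))
E
python3 -c "
from look import *
look('k1')"; python3 plan.py 654 -264 270 -43.9
```

```text
top dish 0.55 [344. 119. 398. 180.]
 c 655.5 -261.9  size 136 112  longaxis -15.8 deg
fit x 659.0 y -263.6 yaw -15.3 err [0.045]
top board 0.83 [341. 196. 442. 295.]
 c 407.5 -308.8  size 222 222  longaxis -13.5 deg
fit x 407.3 y -310.0 yaw -13.4 err [0.034]
scene dish 0.96 [238. 310. 305. 377.]
 c 664.0 -270.6  size 137 116  longaxis -16.3 deg
fit x 660.9 y -266.6 yaw -15.8 err [0.032]
scene board 0.85 [125. 255. 242. 358.]
 c 411.3 -312.7  size 225 221  longaxis -13.5 deg
fit x 407.8 y -311.1 yaw -13.2 err [0.039]
t 38.8 pos [601.1179  26.3119 197.717 ] psi -44.0 tilt [-0.03  0.  ] F [ 0.7  0.2 -1.4] op 45.1 gf 82.4 q6 2.28
[654.0, -264.0, 270.0, -43.9] turn z -0.002  offset cm [23.94 17.25 -7.23] norm 30.4
```

>>> {"method": "play_rows", "body": {
  "turn": [
    [0,0,0],
    [0,0,0],
    [0,0,0],
    [0,0,0],
    [0,0,0],
    [0,0,0],
    [0,0,0],
    [0,0,0]
  ],
  "offset": [
    [0,0,-3],
    [0,0,-3],
    [0,0,-1],
    [1.63,1.13,0],
    [3.26,2.26,0],
    [3.26,2.26,0],
    [3.26,2.26,0],
    [3.26,2.26,0]
  ],
  "fingers": [0.2,0.2,0.2,0.2,0.2,0.2,0.2,0.2]
}}

```text
t: 39.5
eef_pos: [0.6361, -0.1505, 0.2677]
tcp_rot: [2.913, -1.176, -0.0]
force: [1.2, -0.7, -0.2]
opening: 0.0447
grip_force: 82.4
```

>>> {"method": "play_rows", "body": {
  "turn": [
    [0,0,0],
    [0,0,0],
    [0,0,0],
    [0,0,0],
    [0,0,0],
    [0,0,0],
    [0,0,0],
    [0,0,0]
  ],
  "offset": [
    [3.26,2.26,0],
    [3.26,2.26,0],
    [2.28,1.58,0],
    [0.98,0.68,0],
    [0,0,3],
    [0,0,4],
    [0,0,4],
    [0,0,4]
  ],
  "fingers": [0.2,0.2,0.2,0.2,0.2,0.2,0.2,0.2]
}}

```text
t: 40.17
eef_pos: [0.6591, -0.265, 0.1163]
tcp_rot: [-2.913, 1.177, -0.0]
force: [1.1, -1.5, -1.6]
opening: 0.045
grip_force: 82.4
```

>>> {"method": "play_rows", "body": {
  "turn": [
    [0,0,0],
    [0,0,0],
    [0,0,0],
    [0,0,0],
    [0,0,0],
    [0,0,0]
  ],
  "offset": [
    [0,0,4],
    [0,0,3],
    [0,0,1.5],
    [0,0,0],
    [0,0,0],
    [0,0,0]
  ],
  "fingers": [0.2,0.2,0.2,0.2,0.2,0.2]
}}

```text
t: 40.67
eef_pos: [0.6603, -0.2656, 0.0345]
tcp_rot: [2.913, -1.177, 0.003]
force: [0.1, 0.5, -0.9]
opening: 0.0446
grip_force: 82.3
```

```bash
python3 plan.py 660 -265 -5 -44
```

```text
t 40.7 pos [ 660.2604 -265.6456   34.5169] psi -44.0 tilt [ 0.1  -0.05] F [ 0.1  0.5 -0.9] op 44.6 gf 82.3 q6 1.87
[660.0, -265.0, -5.0, -44.0] turn z -0.000  offset cm [-0.06 -0.03  3.95] norm 4.0
```

>>> {"method": "play_rows", "body": {
  "turn": [
    [0,0,0],
    [0,0,0],
    [0,0,0],
    [0,0,0],
    [0,0,0],
    [0,0,0],
    [0,0,0],
    [0,0,0]
  ],
  "offset": [
    [0,0,1],
    [0,0,1],
    [0,0,0.6],
    [0,0,0.4],
    [0,0,0.3],
    [0,0,0.2],
    [0,0,0.1],
    [0,0,0]
  ],
  "fingers": [0.2,0.2,0.2,0.2,0.2,0.2,0.2,0.2]
}}

```text
t: 41.33
eef_pos: [0.6594, -0.2655, -0.0031]
tcp_rot: [-2.913, 1.177, 0.0]
force: [-0.3, 0.4, -0.6]
opening: 0.0452
grip_force: 82.4
```

>>> {"method": "play_rows", "body": {
  "turn": [
    [0,0,0],
    [0,0,0],
    [0,0,0]
  ],
  "offset": [
    [0,0,0.1],
    [0,0,0.1],
    [0,0,0]
  ],
  "fingers": [0.2,0.2,0.2]
}}

```text
t: 41.58
eef_pos: [0.6595, -0.2655, -0.0049]
tcp_rot: [2.913, -1.177, 0.001]
force: [-0.6, -0.2, -0.8]
opening: 0.0448
grip_force: 82.5
```

```bash
python3 plan.py
```

```text
t 41.6 pos [ 659.5016 -265.5419   -4.9118] psi -44.0 tilt [ 0.02 -0.01] F [-0.6 -0.2 -0.8] op 44.8 gf 82.5 q6 1.87
```

>>> {"method": "play_rows", "body": {
  "turn": [
    [0,0,0],
    [0,0,0],
    [0,0,0],
    [0,0,0]
  ],
  "offset": [
    [0,0,0.07],
    [0,0,0.07],
    [0,0,0],
    [0,0,0]
  ],
  "fingers": [0.2,0.2,0.2,0.2]
}}

```text
t: 41.92
eef_pos: [0.6596, -0.2656, -0.005]
tcp_rot: [2.913, -1.177, 0.001]
force: [-6.3, 2.9, 16.2]
opening: 0.0451
grip_force: 84.4
```

```bash
python3 plan.py
```

```text
t 41.9 pos [ 659.5826 -265.6111   -4.9804] psi -44.0 tilt [ 0.04 -0.02] F [-6.3  2.9 16.2] op 45.1 gf 84.4 q6 1.87
```

Touching the dish floor; release and lift.

>>> {"method": "play_rows", "body": {
  "turn": [
    [0,0,0],
    [0,0,0],
    [0,0,0],
    [0,0,0],
    [0,0,0],
    [0,0,0],
    [0,0,0],
    [0,0,0]
  ],
  "offset": [
    [0,0,-0.1],
    [0,0,0],
    [0,0,0],
    [0,0,0],
    [0,0,-1],
    [0,0,-3],
    [0,0,-4],
    [0,0,-4]
  ],
  "fingers": [-0.4,-0.4,-0.4,-0.4,-0.4,-0.4,-0.4,-0.4]
}}

```text
t: 42.58
eef_pos: [0.6587, -0.2651, 0.1159]
tcp_rot: [-2.913, 1.177, 0.003]
force: [0.3, -0.5, 0.6]
opening: 0.0598
grip_force: 0.0
```

>>> {"method": "play_rows", "body": {
  "turn": [
    [0,0,0],
    [0,0,0],
    [0,0,0],
    [0,0,0],
    [0,0,0],
    [0,0,0]
  ],
  "offset": [
    [0,0,-4],
    [0,0,-4],
    [0,0,-4],
    [0,0,-4],
    [0,0,-2],
    [0,0,0]
  ],
  "fingers": [-0.4,-0.4,-0.4,-0.4,-0.4,-0.4]
}}

```text
t: 43.08
eef_pos: [0.661, -0.2663, 0.3017]
tcp_rot: [2.912, -1.177, 0.015]
force: [0.0, -0.5, -1.1]
opening: 0.0595
grip_force: 0.0
```

```bash
python3 plan.py 601.3 26.5 290 0 601.3 26.5 150 0
```

```text
t 43.1 pos [ 661.0018 -266.2631  301.7195] psi -44.0 tilt [ 0.48 -0.24] F [ 0.  -0.5 -1.1] op 59.5 gf 0.0 q6 1.87
[601.3, 26.5, 290.0, 0.0] turn z -0.768  offset cm [ -5.97 -29.28   1.17] norm 29.9
[601.3, 26.5, 150.0, 0.0] turn z 0.000  offset cm [ 0.  0. 14.] norm 14.0
```

>>> {"method": "play_rows", "body": {
  "turn": [
    [0,0,-0.11],
    [0,0,-0.11],
    [0,0,-0.11],
    [0,0,-0.11],
    [0,0,-0.11],
    [0,0,-0.11],
    [0,0,-0.108],
    [0,0,0]
  ],
  "offset": [
    [0,0,0],
    [0,0,0],
    [0,0,0],
    [0,0,0],
    [0,0,0],
    [0,0,0],
    [0,0,0],
    [0,0,0]
  ],
  "fingers": [-0.4,-0.4,-0.4,-0.4,-0.4,-0.4,-0.4,-0.4]
}}

```text
t: 43.75
eef_pos: [0.6591, -0.2654, 0.2948]
tcp_rot: [-3.141, -0.009, 0.0]
force: [-0.3, 0.5, 0.5]
opening: 0.0595
grip_force: 0.0
```

>>> {"method": "play_rows", "body": {
  "turn": [
    [0,0,0],
    [0,0,0],
    [0,0,0],
    [0,0,0],
    [0,0,0],
    [0,0,0],
    [0,0,0],
    [0,0,0]
  ],
  "offset": [
    [-0.4,-1.95,0],
    [-0.79,-3.91,0],
    [-0.79,-3.91,0],
    [-0.79,-3.91,0],
    [-0.79,-3.91,0],
    [-0.79,-3.91,0],
    [-0.79,-3.91,0],
    [-0.5,-2.7,0]
  ],
  "fingers": [-0.4,-0.4,-0.4,-0.4,-0.4,-0.4,-0.4,-0.4]
}}

```text
t: 44.42
eef_pos: [0.6017, 0.0187, 0.295]
tcp_rot: [-3.141, 0.005, 0.0]
force: [1.2, 0.4, -0.2]
opening: 0.0597
grip_force: 0.0
```

>>> {"method": "play_rows", "body": {
  "turn": [
    [0,0,0],
    [0,0,0],
    [0,0,0],
    [0,0,0]
  ],
  "offset": [
    [-0.2,-1.1,0],
    [0,0,0],
    [0,0,0],
    [0,0,0]
  ],
  "fingers": [-0.4,-0.4,-0.4,-0.4]
}}

```text
t: 44.75
eef_pos: [0.6013, 0.0255, 0.2947]
tcp_rot: [3.141, -0.004, 0.0]
force: [0.4, 0.2, -0.1]
opening: 0.0599
grip_force: 0.0
```

```bash
python3 plan.py 601.3 26.5 150 0
python3 - <<'E'
from h import *
a=r.camera("scene");cv2.imwrite("pics/s7.png",a)
for n in("nut","tier_hub"): print([(k["score"],k["bbox"]) for k in r.find_in("scene",n)][:3])
E
```

```text
t 44.8 pos [601.3361  25.4951 294.6549] psi -0.1 tilt [ 0.01 -0.02] F [ 0.4  0.2 -0.1] op 59.9 gf 0.0 q6 1.52
[601.3, 26.5, 150.0, 0.0] turn z -0.002  offset cm [-0.   -0.1  14.47] norm 14.5
[(0.87, [258.7, 329.3, 282.6, 354.4]), (0.56, [363.7, 267.3, 386.2, 294.7])]
[(0.91, [277.9, 196.5, 362.7, 266.1]), (0.36, [364.4, 190.5, 397.5, 225.9]), (0.23, [238.7, 312.7, 304.0, 377.0])]
```

>>> {"method": "play_rows", "body": {
  "turn": [
    [0,0,0],
    [0,0,0],
    [0,0,0],
    [0,0,0],
    [0,0,0],
    [0,0,0],
    [0,0,0],
    [0,0,0]
  ],
  "offset": [
    [0,-0.1,2],
    [0,0,3],
    [0,0,3],
    [0,0,3],
    [0,0,2],
    [0,0,1],
    [0,0,0],
    [0,0,0]
  ],
  "fingers": [-0.4,-0.4,-0.4,-0.4,-0.4,-0.4,-0.4,-0.4]
}}

```text
t: 45.57
eef_pos: [0.6015, 0.0272, 0.1551]
tcp_rot: [3.142, -0.001, 0.0]
force: [-0.0, -0.0, 0.2]
opening: 0.0599
grip_force: 0.0
```

>>> {"method": "play_rows", "body": {
  "turn": [
    [0,0,0],
    [0,0,0],
    [0,0,0],
    [0,0,0],
    [0,0,0],
    [0,0,0]
  ],
  "offset": [
    [0,0,0.5],
    [0,0,0.5],
    [0,0,0.4],
    [0,0,0.3],
    [0,0,0.3],
    [0,0,0]
  ],
  "fingers": [-0.4,-0.4,-0.4,-0.4,-0.4,-0.4]
}}

```text
t: 46.07
eef_pos: [0.6007, 0.0277, 0.1341]
tcp_rot: [-3.142, 0.0, 0.001]
force: [0.1, 0.9, -0.4]
opening: 0.0595
grip_force: 0.0
```

>>> {"method": "play_rows", "body": {
  "turn": [
    [0,0,0],
    [0,0,0],
    [0,0,0]
  ],
  "offset": [
    [0,0,0.2],
    [0,0,0],
    [0,0,0]
  ],
  "fingers": [-0.4,-0.4,-0.4]
}}

```text
t: 46.32
eef_pos: [0.601, 0.0276, 0.1326]
tcp_rot: [-3.142, 0.0, 0.0]
force: [-0.1, 0.3, -0.8]
opening: 0.0595
grip_force: 0.0
```

```bash
python3 plan.py
```

```text
t 46.3 pos [601.0486  27.6322 132.6133] psi -0.0 tilt [-0.  0.] F [-0.1  0.3 -0.8] op 59.5 gf 0.0 q6 1.52
```

>>> {"method": "play_rows", "body": {
  "turn": [
    [0,0,0],
    [0,0,0],
    [0,0,0]
  ],
  "offset": [
    [0,0,0.2],
    [0,0,0],
    [0,0,0]
  ],
  "fingers": [-0.4,-0.4,-0.4]
}}

```text
t: 46.57
eef_pos: [0.601, 0.0276, 0.1305]
tcp_rot: [-3.142, 0.0, 0.0]
force: [0.6, -0.2, -0.0]
opening: 0.0601
grip_force: 0.0
```

>>> {"method": "play_rows", "body": {
  "turn": [
    [0,0,0],
    [0,0,0],
    [0,0,0]
  ],
  "offset": [
    [0,0,0.2],
    [0,0,0],
    [0,0,0]
  ],
  "fingers": [-0.4,-0.4,-0.4]
}}

```text
t: 46.82
eef_pos: [0.601, 0.0277, 0.1285]
tcp_rot: [-3.142, 0.0, 0.0]
force: [-0.7, 0.7, -0.8]
opening: 0.0598
grip_force: 0.0
```

>>> {"method": "play_rows", "body": {
  "turn": [
    [0,0,0],
    [0,0,0],
    [0,0,0],
    [0,0,0],
    [0,0,0],
    [0,0,0]
  ],
  "offset": [
    [0,0,0],
    [0,0,0],
    [0,0,0],
    [0,0,0],
    [0,0,0],
    [0,0,0]
  ],
  "fingers": [0.3,0.3,0.3,0.3,0.3,0.3],
  "squeeze": 90
}}

```text
t: 47.32
eef_pos: [0.6011, 0.0278, 0.1293]
tcp_rot: [-3.141, 0.0, -0.001]
force: [-3.2, 1.4, 9.6]
opening: 0.0387
grip_force: 89.3
```

>>> {"method": "play_rows", "body": {
  "turn": [
    [0,0,0],
    [0,0,0],
    [0,0,0],
    [0,0,0],
    [0,0,0],
    [0,0,0]
  ],
  "offset": [
    [0,0,-0.3],
    [0,0,-0.5],
    [0,0,-0.6],
    [0,0,-0.6],
    [0,0,0],
    [0,0,0]
  ],
  "fingers": [0.3,0.3,0.3,0.3,0.3,0.3]
}}

```text
t: 47.82
eef_pos: [0.6013, 0.0276, 0.1491]
tcp_rot: [3.142, -0.0, 0.001]
force: [0.2, 0.1, -3.8]
opening: 0.0385
grip_force: 90.8
```

```bash
python3 plan.py
```

```text
t 47.8 pos [601.3339  27.6024 149.1093] psi -0.0 tilt [ 0.05 -0.  ] F [ 0.2  0.1 -3.8] op 38.5 gf 90.8 q6 1.52
```

>>> {"method": "play_rows", "body": {
  "turn": [
    [0,0,0],
    [0,0,0],
    [0,0,0],
    [0,0,0],
    [0,0,0],
    [0,0,0],
    [0,0,0],
    [0,0,0]
  ],
  "offset": [
    [0,0,-1],
    [0,0,-1.5],
    [0,0,-2],
    [0,0,-2],
    [0,0,-2],
    [0,0,-1],
    [0,0,0],
    [0,0,0]
  ],
  "fingers": [0.3,0.3,0.3,0.3,0.3,0.3,0.3,0.3]
}}

```text
t: 48.48
eef_pos: [0.601, 0.0276, 0.2435]
tcp_rot: [3.142, -0.0, 0.0]
force: [-0.1, -0.1, -3.4]
opening: 0.0384
grip_force: 91.0
```

```bash
python3 -c "
from look import *
look('k2')"; python3 plan.py 407.5 -310.5 244 0 407.5 -310.5 18 0
```

```text
top dish 0.9 [339. 117. 396. 179.]
 c 655.6 -262.6  size 137 114  longaxis -15.7 deg
fit x 658.7 y -264.9 yaw -16.2 err [0.199]
top board 0.69 [340. 195. 441. 294.]
 c 406.6 -309.5  size 221 220  longaxis 77.0 deg
fit x 407.1 y -310.1 yaw 77.1 err [0.041]
scene dish 0.68 [238. 312. 303. 377.]
 c 665.2 -271.5  size 137 116  longaxis -15.4 deg
fit x 661.8 y -267.2 yaw -14.8 err [0.22]
scene board 0.56 [126. 250. 243. 359.]
 c 410.3 -312.8  size 229 223  longaxis -13.8 deg
fit x 407.5 y -310.6 yaw -13.1 err [0.028]
t 48.8 pos [600.6669  27.6336 242.7368] psi -0.0 tilt [-0.08  0.  ] F [ 0.3 -0.9 -3.5] op 38.3 gf 91.0 q6 1.52
[407.5, -310.5, 244.0, 0.0] turn z -0.000  offset cm [-19.32  33.81  -0.13] norm 38.9
[407.5, -310.5, 18.0, 0.0] turn z 0.000  offset cm [ 0.   0.  22.6] norm 22.6
```

>>> {"method": "play_rows", "body": {
  "turn": [
    [0,0,0],
    [0,0,0],
    [0,0,0],
    [0,0,0],
    [0,0,0],
    [0,0,0],
    [0,0,0],
    [0,0,0]
  ],
  "offset": [
    [-0.72,1.25,0],
    [-1.43,2.5,0],
    [-1.79,3.13,0],
    [-1.79,3.13,0],
    [-1.79,3.13,0],
    [-1.79,3.13,0],
    [-1.79,3.13,0],
    [-1.79,3.13,0]
  ],
  "fingers": [0.3,0.3,0.3,0.3,0.3,0.3,0.3,0.3]
}}

```text
t: 49.45
eef_pos: [0.4706, -0.1991, 0.2435]
tcp_rot: [3.142, -0.0, -0.0]
force: [0.2, -0.4, -3.1]
opening: 0.0382
grip_force: 91.2
```

>>> {"method": "play_rows", "body": {
  "turn": [
    [0,0,0],
    [0,0,0],
    [0,0,0],
    [0,0,0],
    [0,0,0],
    [0,0,0],
    [0,0,0]
  ],
  "offset": [
    [-1.79,3.13,0],
    [-1.79,3.13,0],
    [-1.43,2.5,0],
    [-0.9,1.57,0],
    [-0.54,0.94,0],
    [0,0,0],
    [0,0,0]
  ],
  "fingers": [0.3,0.3,0.3,0.3,0.3,0.3,0.3]
}}

```text
t: 50.03
eef_pos: [0.4074, -0.3101, 0.2435]
tcp_rot: [-3.141, 0.002, 0.0]
force: [1.5, 0.9, -3.3]
opening: 0.0386
grip_force: 91.2
```

```bash
python3 plan.py 407.5 -310.5 18 0
```

```text
t 50.0 pos [ 407.4316 -310.1381  243.4632] psi -0.1 tilt [-0.01  0.03] F [ 1.5  0.9 -3.3] op 38.6 gf 91.2 q6 0.80
[407.5, -310.5, 18.0, 0.0] turn z -0.001  offset cm [ 0.01  0.04 22.55] norm 22.5
```

>>> {"method": "play_rows", "body": {
  "turn": [
    [0,0,0],
    [0,0,0],
    [0,0,0],
    [0,0,0],
    [0,0,0],
    [0,0,0],
    [0,0,0],
    [0,0,0]
  ],
  "offset": [
    [0,0,1.5],
    [0,0,3],
    [0,0,3.5],
    [0,0,3.5],
    [0,0,3.5],
    [0,0,3],
    [0,0,2],
    [0,0,1]
  ],
  "fingers": [0.3,0.3,0.3,0.3,0.3,0.3,0.3,0.3]
}}

```text
t: 50.7
eef_pos: [0.4073, -0.3083, 0.0312]
tcp_rot: [-3.139, -0.002, 0.004]
force: [-0.3, 0.9, -3.9]
opening: 0.0386
grip_force: 91.2
```

>>> {"method": "play_rows", "body": {
  "turn": [
    [0,0,0],
    [0,0,0],
    [0,0,0],
    [0,0,0],
    [0,0,0],
    [0,0,0]
  ],
  "offset": [
    [0,0,0.5],
    [0,0,0.3],
    [0,0,0.3],
    [0,0,0.2],
    [0,0,0],
    [0,0,0]
  ],
  "fingers": [0.3,0.3,0.3,0.3,0.3,0.3]
}}

```text
t: 51.2
eef_pos: [0.4079, -0.3106, 0.0212]
tcp_rot: [3.141, -0.0, 0.001]
force: [0.1, 0.4, -3.2]
opening: 0.0386
grip_force: 91.3
```

```bash
python3 plan.py 407.5 -310.5 17.5 0
```

```text
t 51.2 pos [ 407.8552 -310.6061   21.2409] psi -0.0 tilt [ 0.04 -0.04] F [ 0.1  0.4 -3.2] op 38.6 gf 91.3 q6 0.80
[407.5, -310.5, 17.5, 0.0] turn z -0.000  offset cm [-0.04 -0.01  0.37] norm 0.4
```

>>> {"method": "play_rows", "body": {
  "turn": [
    [0,0,0],
    [0,0,0],
    [0,0,0],
    [0,0,0],
    [0,0,0],
    [0,0,0]
  ],
  "offset": [
    [0,0,0.1],
    [0,0,0.1],
    [0,0,0.1],
    [0,0,0.1],
    [0,0,0],
    [0,0,0]
  ],
  "fingers": [0.3,0.3,0.3,0.3,0.3,0.3]
}}

```text
t: 51.7
eef_pos: [0.4077, -0.3105, 0.0173]
tcp_rot: [3.141, -0.0, 0.001]
force: [-3.6, 2.4, 16.1]
opening: 0.0386
grip_force: 93.4
```

```bash
python3 plan.py
```

```text
t 51.7 pos [ 407.6641 -310.4864   17.3176] psi -0.0 tilt [ 0.03 -0.03] F [-3.6  2.4 16.1] op 38.6 gf 93.4 q6 0.80
```

Seated at the expected height. Release, rise, and swing away for a final look.

>>> {"method": "play_rows", "body": {
  "turn": [
    [0,0,0],
    [0,0,0],
    [0,0,0],
    [0,0,0],
    [0,0,0],
    [0,0,0],
    [0,0,0],
    [0,0,0]
  ],
  "offset": [
    [0,0,-0.1],
    [0,0,0],
    [0,0,0],
    [0,0,0],
    [0,0,-1],
    [0,0,-3],
    [0,0,-4],
    [0,0,-4]
  ],
  "fingers": [-0.4,-0.4,-0.4,-0.4,-0.4,-0.4,-0.4,-0.4]
}}

```text
t: 52.37
eef_pos: [0.4069, -0.3097, 0.1392]
tcp_rot: [-3.14, 0.0, 0.002]
force: [1.9, 0.5, 0.3]
opening: 0.0596
grip_force: 0.0
```

>>> {"method": "play_rows", "body": {
  "turn": [
    [0,0,0],
    [0,0,0],
    [0,0,0],
    [0,0,0],
    [0,0,0],
    [0,0,0],
    [0,0,0],
    [0,0,0]
  ],
  "offset": [
    [0,0,-4],
    [0,0,-4],
    [0,0,-4],
    [0,0,-4],
    [0,0,-2],
    [0,-3.5,0],
    [0,-3.5,0],
    [0,-3.5,0]
  ],
  "fingers": [-0.4,-0.4,-0.4,-0.4,-0.4,-0.4,-0.4,-0.4]
}}

```text
t: 53.03
eef_pos: [0.407, -0.2042, 0.3185]
tcp_rot: [3.141, -0.002, 0.001]
force: [0.7, 0.6, -0.4]
opening: 0.06
grip_force: 0.0
```

>>> {"method": "play_rows", "body": {
  "turn": [
    [0,0,0],
    [0,0,0],
    [0,0,0],
    [0,0,0],
    [0,0,0],
    [0,0,0],
    [0,0,0],
    [0,0,0]
  ],
  "offset": [
    [0,-4,0],
    [0,-4,0],
    [0,-4,0],
    [0,-4,0],
    [0,-3,0],
    [0,0,0],
    [0,0,0],
    [0,0,0]
  ],
  "fingers": [-0.4,-0.4,-0.4,-0.4,-0.4,-0.4,-0.4,-0.4]
}}

```text
t: 53.7
eef_pos: [0.4075, -0.0155, 0.318]
tcp_rot: [3.141, 0.001, 0.001]
force: [0.6, 0.2, -0.3]
opening: 0.0596
grip_force: 0.0
```

```bash
python3 plan.py; python3 -c "
from look import *
look('k3')
for c in('top','scene'):
    k=r.masks_of(c,'tier')
    for q in k[:2]: print(c,q['score'],q['bbox']); rect(c,q['mask'],.03)
a=cv2.imread('pics/k3scene.png')[125:395,120:420];b=cv2.imread('pics/k3top.png')[85:310,110:450]
cv2.imwrite('pics/fin.png',np.hstack([cv2.resize(a,(400,360),interpolation=cv2.INTER_CUBIC),cv2.resize(b,(400,360),interpolation=cv2.INTER_CUBIC)]))
"
```

```text
t 53.7 pos [407.4932 -15.4938 318.0394] psi 0.0 tilt [ 0.02 -0.02] F [ 0.6  0.2 -0.3] op 59.6 gf 0.0 q6 1.39
top dish 0.73 [341. 118. 396. 179.]
 c 655.8 -263.1  size 137 112  longaxis -15.8 deg
fit x 659.2 y -264.7 yaw -16.2 err [0.213]
top board 0.58 [340. 193. 440. 293.]
 c 334.6 -212.4  size 120 63  longaxis 36.3 deg
fit x 406.6 y -309.9 yaw -12.8 err [3.982]
scene dish 0.91 [236. 313. 304. 375.]
 c 663.9 -270.1  size 140 118  longaxis -16.1 deg
fit x 661.4 y -266.9 yaw -16.1 err [0.179]
scene board 0.95 [128. 254. 243. 357.]
 c 479.7 -413.4  size 120 59  longaxis 35.1 deg
fit x 408.8 y -310.4 yaw -13.0 err [4.367]
top 0.84 [350.9, 200.9, 437.1, 286.3]
 c 407.4 -310.6  size 216 212  longaxis 89.0 deg
top 0.55 [146.1, 202.1, 178.9, 214.2]
 c 508.5 267.4  size 89 23  longaxis 77.2 deg
scene 0.59 [142.1, 265.3, 222.8, 340.2]
 c 413.1 -315.5  size 219 217  longaxis -52.1 deg
```

View pics/fin.png

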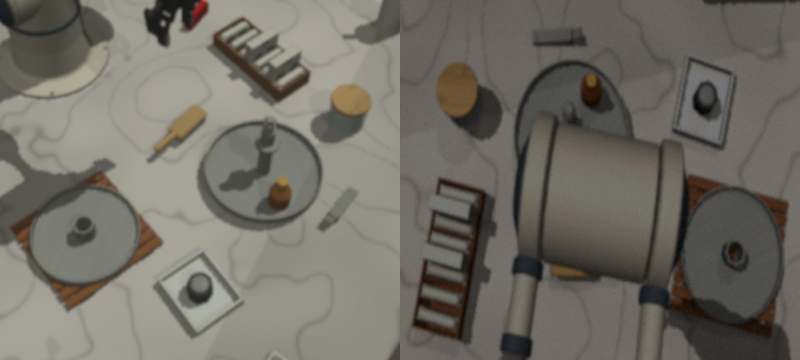

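The picture shows both cases upright in the caddy at (255,45) and (285,60), the nut in the dish at (200,287), and the tier centred flat on the board at (85,230). The flask, brush, clip and jar haven't moved.

```bash
python3 -c "
from station import r
print(r.job_done())"
```

```text
the job is handed in; nothing more can be done
None
```

The job is done and handed in: both travel cases stand on the caddy floor between their lens cases, the nut is in the soap dish, the tier lies right way up and flat on the middle of the drip board, and the flask, brush, clip and jar are where they were.

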